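Fit a small grinding wheel to a leaning bench spindle and fold its guard flap over it

TASK

Mount the small grinding wheel on the leaning spindle of the green grinding head: slide on the plain steel spacer first, then the wheel, then the flanged collar (flange down, against the wheel), each lowered fully home along the spindle and let go there, not dropped or left to slide down from the top. Then fold the stiff steel guard flap over them until it stands parallel to the face of the wheel, and leave it there. Do not displace or tip over the other things on the bench.

Things in the scene. Friction and masses are not known exactly. Their poses are not given: they have to be found in the camera images.
- head: Green grinding head, fixed to the bench. Origin at bench level, 100 mm below spindle. Base plate 150 by 120 mm, its middle 30 mm along +x. The motor (92 mm wide) leans with the spindle. In spindle's frame, two steel posts (12 by 8 mm) at x = 82, y = +-50 mm, z = -53 to 82 mm carry the flap's hinge.
- spindle: Bare steel spindle of the head, leaning 30 degrees from vertical, roughly to the robot's right (-y). Origin: on its axis, at the face of the shoulder where the first part seats, 100 mm above the bench. z runs up the spindle, y is level, x points uphill to the flap's hinge. 14 mm thick, coned from z = 62 to its tip at z = 68 mm. Shoulder 34 mm wide, 25 mm high, the motor below it.
- flap (a joint): Angle (rad) of the sheet-steel guard flap: 0 = parallel to the wheel's face (square to the spindle), over the spindle's tip; grows as it opens, up and away, to 2.1; can be pushed past, to -0.15. Starts at 1.75 to 2.0, standing up to the left of the spindle and leaning over it: no room straight above. Stiff hinge (0.25 N m friction), stays where left.
- flap_hinge (a point): Middle of the flap's hinge axis (x = 80, y = 0, z = 82 mm in spindle's frame; the axis is along that y). It turns with the flap: x points from free edge to hinge, z out of the outer face (away from the spindle when closed). The inner face contains the axis; the outer face is 4 mm from it. Flap 88 mm wide, 150 g.
- flap_edge (a point): Middle of the flap's free edge, a rolled bead 8 mm thick, 124 mm from the hinge axis.
- spacer_mid (a point): Centre (half-way up) of the spacer: plain smooth steel ring, 40 mm outside, 18 mm bore, 16 mm high, about 100 g, lying flat on the bench. z is its axis. Home: its centre 8 mm above the shoulder along the spindle.
- wheel_mid (a point): Centre of the grinding wheel: plain grey abrasive disc, 64 mm outside, 18 mm bore, 20 mm thick, about 130 g, lying flat on the bench. z is its axis. Home on the spacer: its centre 26 mm above the shoulder.
- collar_mid (a point): Centre (half-way up) of the push-on clamping collar: steel, a flange 46 mm wide and 6 mm high at the bottom, above it a ribbed neck 32 mm wide and 18 mm high; 24 mm in all, 18 mm bore, about 120 g, no thread. It stands on its flange on the bench; z points up. Home on the wheel, flange down: its centre 48 mm above the shoulder.
- worn_wheel: Leave alone: a larger worn grey grinding wheel, 84 mm wide, 22 mm bore, 16 mm thick, lying flat. Origin under its centre.
- oilcan: Leave alone: grey can with a white lid, 50 mm wide, 120 mm high, upright. Origin under its centre.
- tin: Leave alone: open aluminium tin, 68 mm wide, 70 mm high, upright. Origin under its centre.
- wrench: Leave alone: wrench lying flat between the robot and the grinding head, under 20 mm high, along its own x.
- brush: Leave alone: brush lying flat beyond the grinding head, along its own x, under 40 mm high.
- offcut: Leave alone: steel angle offcut 160 mm long along its own x, 35 mm wide, 35 mm high, lying beyond the grinding head.
Not all that is in view belongs to the job. Leave any orange, purple or red look-alike of the part that bears collar_mid alone.

How it is judged:
By the outcome, as a careful person would: the job done as asked, in the order asked, and still so for the second after the job is handed in, with the robot touching nothing.
It also fails if it takes over 72 s, if anything falls off the work surface, if the arm or the gripper's body presses on something with over 40 N, if the wrist force passes 120 N, or if a joint passes its speed limit or range.

ROBOT

A 7-joint arm with a two-finger parallel gripper is mounted at the origin on the work surface. World frame = base frame: x ahead of the robot, y to its left, z up, the work surface at z = 0. Lengths are in m, angles in rad, forces in N, time in s.
With the tool pointing down it reaches from about 0.425 to 0.825 m from the base axis. Payload 3.6 kg.
Tool frame: the origin (TCP) lies midway between the tips of the shut fingers; the grasp point (between the pads) lies 19 mm behind it; z points along the fingers, y is the direction in which the jaws open and shut (so a half turn about z gives the same grasp; the last joint's range is limited). The gripper opens to 85 mm and grips with 20 to 120 N. Pads are 22 mm wide; open, the fingers measure 114 mm over their backs; the gripper's body (76 mm by 85 mm) begins 54 mm behind the grasp point. The pads swing forward as they close: fully open they stand 13 mm farther back than shut.
Start: joints at [-1.337, 0.615, -0.013, 1.423, 0.008, 1.103, -0.04], TCP at [0.168, 0.628, 0.231] pointing down, gripper open.
Joint ranges: [-3.12, 3.12], [-0.3, 2.06], [-1.34, 1.32], [0.26, 2.42], [-1.36, 4.5], [0.01, 1.98], [-2.84, 2.84]. Speed limits (rad/s): [2.79, 2.79, 3.14, 3.14, 3.14, 3.14, 3.14].

INTERFACE

Orientations are given as a unit quaternion [x, y, z, w].
In Python, from station import env, imaging, finder gives the robot as it stands. The module is installed in compiled form; this text tells all that it offers.
- The arm moves only by the tool apply_moves, never from a script. Its argument "targets" is a list of rows, each an object with "travel": the shift along the world's x, y, z in m, a list of three; "rotation": the turn, a rotation vector about the world's x, y, z in rad, a list of three. In form: [{"travel": [tx, ty, tz], "rotation": [rx, ry, rz]}, ...]. A call has 1 to 5 rows; each row shifts and turns the commanded pose from where the row before left it; what a row does not reach is not made up. A row lasts 1/10 s, in which the tool goes at most 50 mm and 8.59 degrees, less where a joint would pass 70% of its speed; a pose out of reach is approached as far as the arm can. A call with a gripper value outside its range is refused whole. "hand" is the finger opening in m, from 0 to 0.0854, set as the call begins (left out, the last holds). The fingers move at their own pace and stop on an object; "squeeze" is the grip in N (left out, the last holds). Time passes only in rows, so rows that do not move let the fingers close. It gives the time, the measured TCP pose, the force and the opening at its end, in the units of the state.
- env.get_obs(): the state, without advancing time (a new reading comes with each control period).
- imaging.read_camera(name): name is "scene" or "top"; returns the picture (480x640x3 uint8, blue, green, red); there is no depth.
- imaging.calibration(name): a dict with "K" (3x3 intrinsics, pixels), "k1" (the pictures are not rectified: a ray, as slopes to the right and down, at radius r is drawn at 1 + k1 r^2 times it, then the intrinsics apply), "rvec" (rotation vector, rad) and "tvec" (3), from world to camera coordinates, as OpenCV has them. Camera axes: x right, y down, z forward; pixel columns grow to the right and rows downward; lengths in m; the calibration is good to about 2 mm. A picture is of the moment at which its call begins. calibration takes no time and is no camera call.
- env.hand_in(): hands the job in, once; it reports no verdict.
Trained networks look in the newest picture that a camera, given by its name, has taken for a name from the list of things; names that differ only in an ending like _2 or _b are one class to them, and where a whole thing is asked for, a point or a joint stands for the part that bears it (a point fixed in the world has none). Each returns a list of dicts, best first, with "score" (0 to 1); they miss things now and then, are a little off and sometimes report something else, mostly with a low value. They report only what shows in the picture. A call takes as long as a camera call. They do not tell look-alikes from the thing itself.
- finder.look_for(camera, label): "box" ([centre column, centre row, width, height] in pixels, round what is visible of it).
- finder.place_of(camera, label): "location" ([column, row] in pixels: a listed point, or the origin of a listed thing).
The state is a dict: "time": time; "q": joint angles; "qvel": joint speeds; "joint_torque": joint torques, N m; "tool_pos": TCP position; "ee_rot": TCP orientation; "contact_force": force on the tool from outside, world axes, zero at the start; "wrist_torque": the same for the moment, N m; "grip_width": finger opening in m.
Only numpy, scipy, OpenCV 4.12 (cv2) and the standard library are available. Lean on these libraries where they do the work, as an engineer would, in place of code of your own. Each camera call takes 0.05 s, during which the arm holds its last target. There are 200 camera calls.

## Working session

There is one attempt and no reset: what is moved stays moved. The work goes in short steps, Python scripts to look and compute and a tool call to move; the robot and the scene stay as the last step left them, time stands still between calls to the robot, and variables do not carry over. Pictures are saved under pics/ and viewed, about 8 in all and at most 12, crops included, and the job is handed in when it is done.

Besides the shell and the picture viewer there is one more tool, called after "Call:" by a JSON object that holds its "fn" and its "kwargs". apply_moves: Moves the arm, as the interface text tells. Its arguments: {"type":"object","properties":{"targets":{"type":"array","items":{"type":"object","properties":{"travel":{"type":"array","items":{"type":"number"}},"rotation":{"type":"array","items":{"type":"number"}}}}},"hand":{"type":"number"},"squeeze":{"type":"number"}},"required":["targets"]}

```bash
mkdir -p pics; cat > h.py <<'E'
import numpy as np, cv2
from scipy.spatial.transform import Rotation as R
from station import env, imaging, finder
def cal(n):
    c=imaging.calibration(n); return np.array(c["K"],float),float(c["k1"]),R.from_rotvec(np.ravel(c["rvec"])).as_matrix(),np.ravel(c["tvec"])
def proj(n,P):
    K,k1,Rm,t=cal(n); p=np.atleast_2d(P)@Rm.T+t; s=p[:,:2]/p[:,2:]; s=s*(1+k1*(s**2).sum(1,keepdims=True)); return s*[K[0,0],K[1,1]]+[K[0,2],K[1,2]]
def ray(n,uv):
    K,k1,Rm,t=cal(n); d=(np.array(uv,float)-[K[0,2],K[1,2]])/[K[0,0],K[1,1]]; s=d.copy()
    for _ in range(20): s=d/(1+k1*(s@s))
    v=Rm.T@np.append(s,1); return -Rm.T@t, v/np.linalg.norm(v)
def onz(n,uv,z):
    c,v=ray(n,uv); return c+v*(z-c[2])/v[2]
def tri(uv1,uv2):
    c1,v1=ray("scene",uv1);c2,v2=ray("top",uv2)
    s=np.linalg.lstsq(np.c_[v1,-v2],c2-c1,rcond=None)[0]; a=c1+v1*s[0];b=c2+v2*s[1]; return (a+b)/2,np.linalg.norm(a-b)
E
cat > look.py <<'E'
from h import *
np.set_printoptions(precision=4,suppress=True)
for n in("scene","top"):
    im=imaging.read_camera(n); cv2.imwrite(f"pics/{n}0.png",im)
    K,k1,Rm,t=cal(n); print(n,K[0,0],k1,-Rm.T@t)
    for l in["head","spindle","flap_hinge","flap_edge","spacer_mid","wheel_mid","collar_mid","worn_wheel","oilcan","tin","wrench","brush","offcut"]:
        for d in finder.place_of(n,l)[:4]:
            z={"spacer_mid":.008,"wheel_mid":.01,"collar_mid":.012,"spindle":.1}.get(l,0)
            print(l,round(d["score"],2),np.round(d["location"],1),onz(n,d["location"],z)[:2])
print(env.get_obs())
E
python3 look.py
```

```text
scene 536.0374002111874 -0.1171946016133278 [0.8447 0.5616 1.1981]
head 0.66 [317.7 233.6] [ 0.5654 -0.034 ]
head 0.23 [293.8 122.9] [ 0.4521 -0.3892]
spindle 0.73 [316.4 213.5] [ 0.5654 -0.0339]
flap_hinge 0.8 [321.5 194.5] [ 0.5003 -0.1333]
flap_edge 0.25 [323.8 164.5] [ 0.4479 -0.2162]
spacer_mid 0.51 [328.5 166.5] [ 0.4426 -0.1988]
wheel_mid 0.66 [373.7 349.1] [0.5994 0.2966]
collar_mid 0.79 [474.7 312.6] [0.3474 0.3395]
collar_mid 0.64 [326.  166.1] [ 0.4492 -0.2008]
collar_mid 0.63 [465.  345.3] [0.4136 0.3931]
collar_mid 0.62 [509.9 351.6] [0.3323 0.4575]
worn_wheel 0.6 [294.1 122.6] [ 0.4508 -0.3898]
worn_wheel 0.19 [376.1 348.3] [0.5916 0.2954]
oilcan 0.82 [262.4 170.2] [ 0.6033 -0.2827]
tin 0.93 [417.5 295.2] [0.4368 0.2323]
brush 0.91 [215.6 237.7] [ 0.7989 -0.1519]
brush 0.33 [310.8 153.1] [ 0.4606 -0.2684]
offcut 0.75 [274.4 319.7] [0.7645 0.1192]
top 566.9121641794736 -0.022223020413831392 [0.2843 0.0404 1.5078]
head 0.68 [347.2 230.7] [ 0.5621 -0.0342]
spindle 0.7 [350.6 224.3] [ 0.5601 -0.038 ]
flap_hinge 0.63 [338.7 215.4] [ 0.6044 -0.0116]
flap_edge 0.84 [359.3 204.
[... 451 characters left out ...]
279.5] [0.4307 0.2354]
wrench 0.56 [337.7 286.1] [ 0.4126 -0.0072]
brush 0.98 [390.8 150.8] [ 0.7877 -0.1582]
brush 0.7 [223.9 218.7] [0.5961 0.3005]
offcut 0.69 [287.5 155. ] [0.7763 0.1291]
{'time': 1.4, 'q': array([-1.3365,  0.6149, -0.0126,  1.4234,  0.0081,  1.1034, -0.0404]), 'qvel': array([ 0.0008, -0.0019, -0.0003,  0.0005,  0.0013,  0.0003, -0.0015]), 'joint_torque': array([  0.    , -46.9102,   0.259 , -17.1337,   0.01  ,   0.0018,
         0.    ]), 'tool_pos': array([0.1676, 0.628 , 0.2313]), 'ee_rot': array([ 0.13  ,  0.9915, -0.    , -0.    ]), 'contact_force': array([0.139 , 0.055 , 0.1708]), 'wrist_torque': array([ 0.0207, -0.0176, -0.0058]), 'grip_width': 0.0854258327635117}
```

View pics/scene0.png

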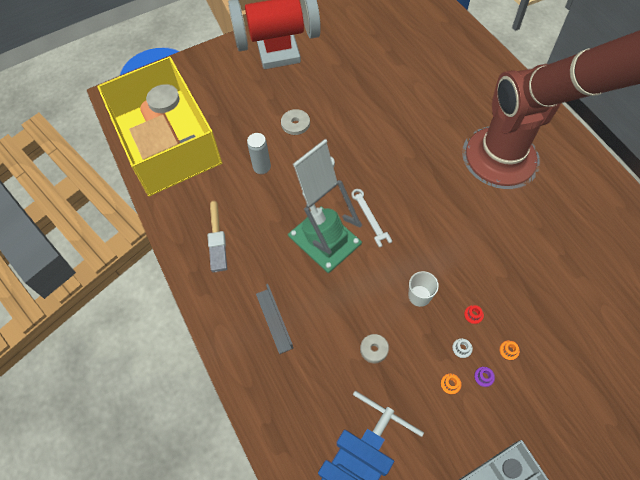

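View pics/top0.png

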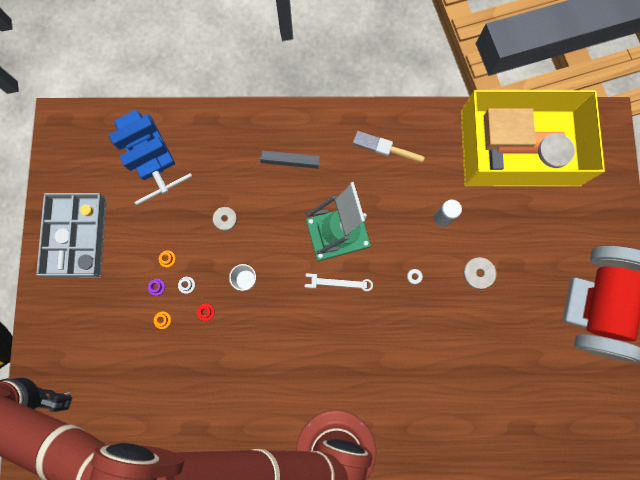

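Scene view: the steel collar is at (462,348). Its look-alikes are red (474,314), orange (509,350) and (451,384), and purple (485,377), so I choose the white-grey one, top (186,285). The wheel is at scene (374,348), top (224,218). The worn wheel is at scene (295,122), top (480,273), and I leave it. The spacer is at top (415,277), half hidden behind the flap in the scene view. The head is around scene (320,230), top (340,230).

```bash
cat > c.py <<'E'
from h import *
a=cv2.imread("pics/scene0.png")[130:280,270:370]; b=cv2.imread("pics/top0.png")[175:275,290:390]
A=cv2.resize(a,None,fx=4,fy=4,interpolation=cv2.INTER_CUBIC);B=cv2.resize(b,None,fx=4,fy=4,interpolation=cv2.INTER_CUBIC)
o=np.zeros((600,800,3),np.uint8);o[:,:400]=A;o[:400,400:]=B
c=cv2.imread("pics/top0.png");o[400:,400:600]=cv2.resize(c[265:305,166:206],(200,200));o[400:,600:]=cv2.resize(c[257:297,395:435],(200,200))
cv2.imwrite("pics/crop1.png",o)
# part blobs by brightness/low saturation
for n,l,(u,v),z in[("scene","wheel",(374,348),.02),("top","wheel",(224,218),.02),("scene","collar",(462,348),.012),("top","collar",(186,285),.012),("top","spacer",(415,277),.016)]:
    im=cv2.imread(f"pics/{n}0.png")[v-22:v+22,u-22:u+22]; hsv=cv2.cvtColor(im,cv2.COLOR_BGR2HSV)
    m=((hsv[...,1]<70)&(hsv[...,2]>90)).astype(np.uint8)
    cs=max(cv2.findContours(m,cv2.RETR_EXTERNAL,cv2.CHAIN_APPROX_NONE)[0],key=cv2.contourArea)
    e=cv2.fitEllipse(cs); p=np.array(e[0])+[u-22,v-22]; print(n,l,p.round(1),np.round(e[1],1),[onz(n,p,zz)[:2].round(4) for zz in(0,z/2,z)])
E
python3 c.py
```

```text
scene wheel [373.9 348.1] [28.1 28.3] [array([0.5956, 0.2925]), array([0.5977, 0.2947]), array([0.5998, 0.297 ])]
top wheel [224.3 218.3] [22.9 23.1] [array([0.5973, 0.2995]), array([0.5952, 0.2978]), array([0.5932, 0.2961])]
scene collar [462.  347.7] [18.4 20.2] [array([0.4187, 0.3926]), array([0.4208, 0.3934]), array([0.423 , 0.3943])]
top collar [186.  284.7] [16.  16.9] [array([0.417 , 0.3963]), array([0.4165, 0.3949]), array([0.416 , 0.3935])]
top spacer [414.2 276.2] [14.6 15. ] [array([ 0.4384, -0.2113]), array([ 0.4376, -0.2099]), array([ 0.4368, -0.2086])]
```

View pics/crop1.png

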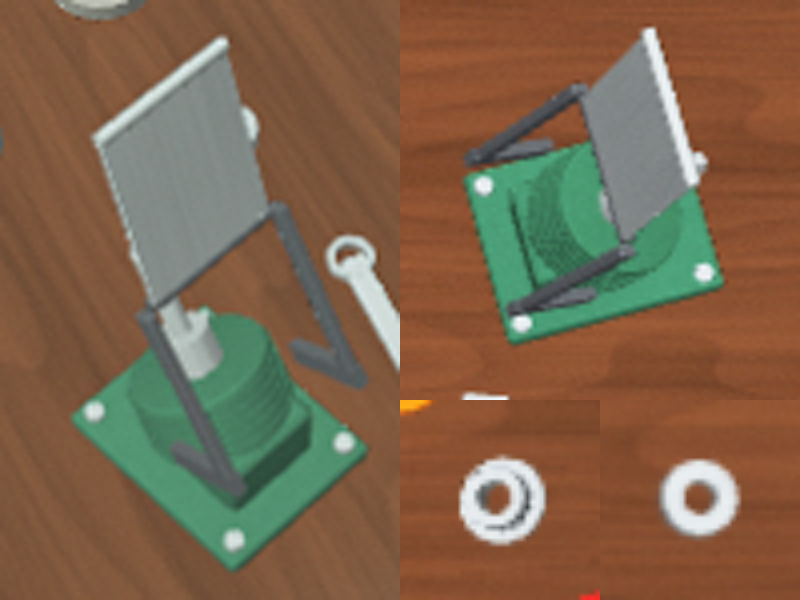

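Crop: the plate bolts, posts, flap corners and spindle show clearly. The collar is steel with a visible neck and the spacer is a plain ring. Next I fit the head pose and flap angle to these features.

```bash
cat > fit.py <<'E'
from h import *
from scipy.optimize import least_squares
np.set_printoptions(precision=4,suppress=True)
def frame(x0,y0,yaw):
    h=np.array([np.cos(yaw),np.sin(yaw),0]);up=np.array([0,0,1.]);s,c=.5,np.sqrt(.75)
    return np.array([x0,y0,.1]),np.c_[h*c+up*s,np.cross(up,h),up*c-h*s],h
def pts(p):
    x0,y0,yaw,th,a,b,t=p[:7]; O,M,h=frame(x0,y0,yaw); yv=M[:,1]
    m=np.array([x0,y0,t])+.03*h
    w=lambda *v:O+M@np.array(v)
    e=np.array([.08-.124*np.cos(th),0,.082+.124*np.sin(th)]); ev=lambda s:w(e[0],s*.044,e[2])
    hg=lambda s:w(.08,s*.044,.082); po=lambda s:w(.082,s*.05,.082)
    bl=lambda i,j:m+i*a*h+j*b*yv
    return dict(b1=bl(1,1),b2=bl(1,-1),b3=bl(-1,1),b4=bl(-1,-1),ep=ev(1),em=ev(-1),hp=hg(1),hm=hg(-1),pp=po(1),pm=po(-1),tip=w(0,0,.068),sh=w(0,0,0))
# y_s points to -x world (image down in top)
obs={"scene":dict(b2=(328.5,265),b1=(356,240.5),b4=(293.5,232.75),em=(294.25,164.5),ep=(326.5,140.25),hm=(307.5,207),hp=(337.5,182),pm=(307,208.75),pp=(339.75,181.75)),
"top":dict(b2=(311,221.25),b1=(320.25,255.75),b3=(366,243),em=(352.25,182.5),ep=(363.75,220.5),hm=(335.75,197.5),hp=(346.5,235.75),pm=(335,197),pp=(347,237.5))}
def res(p,full=False):
    P=pts(p);r=[]
    for k,(n,o) in enumerate(obs.items()):
        q=proj(n,np.array([P[i] for i in o]))+p[7+2*k:9+2*k]-np.array(list(o.values()))
        if full:
            for i,d in zip(o,q):print(n,i,d.round(1))
        r.append(q.ravel())
    return np.r_[np.concatenate(r),p[7:11]/.7]
if __name__=="__main__":
    s=least_squares(res,[.562,-.034,1.82,1.87,.062,.047,.01,0,0,0,0],loss="soft_l1",x_scale=[.01,.01,.1,.1,.01,.01,.01,1,1,1,1]); print(s.x); res(s.x,True); print(np.sqrt(np.diag(np.linalg.inv(s.jac.T@s.jac)))[:4])
    O,M,h=frame(*s.x[:3]);print(O,M)
    print("bump",tri((303.75,193.75),(364.75,215))); P=pts(s.x); print(P["tip"],P["sh"])
    for n in("scene","top"):print(n,proj(n,np.array([P["tip"],P["sh"]])))
E
python3 fit.py
```

```text
[ 0.5646 -0.0376  1.8363  1.8324  0.0628  0.0483  0.018  -0.3121  0.2737
  0.1305  0.4323]
scene b2 [0.2 0.1]
scene b1 [ 0.5 -0. ]
scene b4 [0.4 0.1]
scene em [0.1 0.4]
scene ep [-0.4  0.1]
scene hm [ 0.7 -0.7]
scene hp [-0.4  0.5]
scene pm [-0.3 -0.6]
scene pp [-0.1 -0.6]
top b2 [-0.3 -0.3]
top b1 [ 0.  -0.4]
top b3 [-0.2 -0. ]
top em [ 0.1 -0.3]
top ep [0.  0.4]
top hm [0.6 1.7]
top hp [ 0.1 -1. ]
top pm [-0.  -0.1]
top pp [-0.4 -0.2]
[0.0015 0.0015 0.0102 0.0125]
[ 0.5646 -0.0376  0.1   ] [[-0.2272 -0.965   0.1312]
 [ 0.8357 -0.2624 -0.4825]
 [ 0.5     0.      0.866 ]]
bump (array([ 0.5758, -0.0716,  0.1432]), np.float64(0.0024784560441777287))
[ 0.5735 -0.0704  0.1589] [ 0.5646 -0.0376  0.1   ]
scene [[305.0182 190.1503]
 [315.99   212.1942]]
top [[365.1367 214.2108]
 [350.4225 222.5688]]
```

Fit residuals are under 1 px. The spindle base is at (0.565,-0.038,0.1), yaw 1.836, flap angle about 1.83. I'm setting out to the spacer.

Call:
{"fn": "apply_moves", "kwargs": {"targets": [{"travel":[0.0232,-0.0228,0.007],"rotation":[0,0,-0.104]},{"travel":[0.0232,-0.0228,0.007],"rotation":[0,0,-0.104]},{"travel":[0.0232,-0.0228,0.007],"rotation":[0,0,-0.104]},{"travel":[0.0232,-0.0228,0.007],"rotation":[0,0,-0.104]},{"travel":[0.0232,-0.0228,0.007],"rotation":[0,0,-0.104]}], "hand": 0.07, "squeeze": 50}}

```text
time: 1.9
tool_pos: [0.2844, 0.5131, 0.2667]
ee_rot: [0.382, 0.924, 0.0, -0.0]
contact_force: [0.5, 0.6, -0.5]
grip_width: 0.0701
```

Call:
{"fn": "apply_moves", "kwargs": {"targets": [{"travel":[0.0232,-0.0228,0.007],"rotation":[0,0,-0.104]},{"travel":[0.0232,-0.0228,0.007],"rotation":[0,0,-0.104]},{"travel":[0.0232,-0.0228,0.007],"rotation":[0,0,-0.104]},{"travel":[0.0232,-0.0228,0.007],"rotation":[0,0,-0.104]},{"travel":[0.0232,-0.0228,0.007],"rotation":[0,0,-0.104]}]}}

```text
time: 2.4
tool_pos: [0.4003, 0.3991, 0.3018]
ee_rot: [0.607, 0.795, 0.0, -0.0]
contact_force: [0.5, 0.2, 0.9]
grip_width: 0.07
```

Call:
{"fn": "apply_moves", "kwargs": {"targets": [{"travel":[0.003,-0.04,0],"rotation":[0,0,0]},{"travel":[0.003,-0.04,0],"rotation":[0,0,0]},{"travel":[0.003,-0.04,0],"rotation":[0,0,0]},{"travel":[0.003,-0.04,0],"rotation":[0,0,0]},{"travel":[0.003,-0.04,0],"rotation":[0,0,0]}]}}

```text
time: 2.9
tool_pos: [0.4145, 0.1984, 0.3016]
ee_rot: [0.605, 0.796, 0.0, 0.0]
contact_force: [0.8, -0.8, -0.4]
grip_width: 0.0698
```

Call:
{"fn": "apply_moves", "kwargs": {"targets": [{"travel":[0.003,-0.04,0],"rotation":[0,0,0]},{"travel":[0.003,-0.04,0],"rotation":[0,0,0]},{"travel":[0.003,-0.04,0],"rotation":[0,0,0]},{"travel":[0.003,-0.04,0],"rotation":[0,0,0]},{"travel":[0.003,-0.04,0],"rotation":[0,0,0]}]}}

```text
time: 3.4
tool_pos: [0.4296, -0.0015, 0.3017]
ee_rot: [0.605, 0.796, 0.001, 0.0]
contact_force: [0.8, -0.6, 0.2]
grip_width: 0.0697
```

Call:
{"fn": "apply_moves", "kwargs": {"targets": [{"travel":[0.002,-0.042,-0.02]},{"travel":[0.002,-0.042,-0.02]},{"travel":[0.002,-0.042,-0.02]},{"travel":[0.002,-0.042,-0.02]},{"travel":[0.0015,-0.0415,-0.02]}]}}

```text
invalid input at $.targets[0]: expected keys travel, rotation
```

Call:
{"fn": "apply_moves", "kwargs": {"targets": [{"travel":[0,0,-0.04]},{"travel":[0,0,-0.04]},{"travel":[0,0,-0.04]},{"travel":[0,0,-0.03]},{"travel":[0,0,-0.01]}]}}

```text
invalid input at $.targets[0]: expected keys travel, rotation
```

```bash
python3 - <<'E'
from h import *
a=imaging.read_camera("top");print(finder.place_of("top","spacer_mid")); o=env.get_obs();print(o["tool_pos"])
for z in(0,.016,.042):print(z,proj("top",[np.r_[o["tool_pos"][:2],z]]))
b=imaging.read_camera("scene")
u,v=proj("scene",o["tool_pos"][None])[0].astype(int)
cv2.imwrite("pics/p2.png",np.hstack([cv2.resize(a[240:310,375:455],(560,490),interpolation=cv2.INTER_CUBIC)[:, :400],cv2.resize(b[v-61:v+61,u-50:u+50],(400,490),interpolation=cv2.INTER_CUBIC)]));print(u,v)
E
```

```text
[{'location': [413.1, 276.5], 'score': 0.59}, {'location': [339.6, 215.3], 'score': 0.58}]
[ 0.42952194 -0.0063989   0.30208187]
0 [[337.34471058 279.71958734]]
0.016 [[337.52864378 279.1341305 ]]
0.042 [[337.83593937 278.15599989]]
376 146
```

View pics/p2.png

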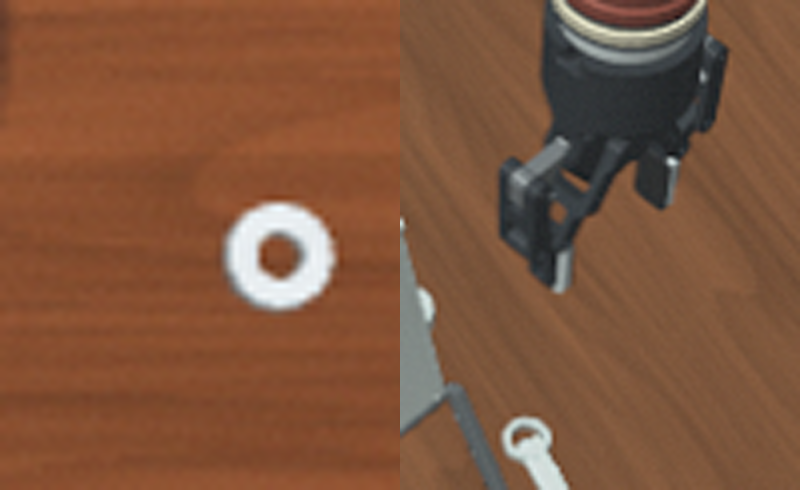

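The picture shows the open gripper hovering between the flap and the wrench, and a clear spacer at top (415,277). The call format needs both keys, so I'll repeat it in full.

Call:
{"fn": "apply_moves", "kwargs": {"targets": [{"travel":[0.002,-0.042,-0.02],"rotation":[0,0,0]},{"travel":[0.002,-0.042,-0.02],"rotation":[0,0,0]},{"travel":[0.002,-0.042,-0.02],"rotation":[0,0,0]},{"travel":[0.002,-0.042,-0.02],"rotation":[0,0,0]},{"travel":[0.0015,-0.035,-0.03],"rotation":[0,0,0]}]}}

```text
time: 4.05
tool_pos: [0.4409, -0.2043, 0.1914]
ee_rot: [0.605, 0.796, 0.001, 0.002]
contact_force: [0.9, 0.7, -0.6]
grip_width: 0.07
```

Call:
{"fn": "apply_moves", "kwargs": {"targets": [{"travel":[0,0,-0.04],"rotation":[0,0,0]},{"travel":[0,0,-0.04],"rotation":[0,0,0]},{"travel":[0,0,-0.04],"rotation":[0,0,0]},{"travel":[0,0,-0.02],"rotation":[0,0,0]},{"travel":[0,0,0],"rotation":[0,0,0]}]}}

```text
time: 4.55
tool_pos: [0.4381, -0.2006, 0.0487]
ee_rot: [0.605, 0.796, -0.0, -0.003]
contact_force: [-0.4, 0.2, -0.4]
grip_width: 0.0701
```

```bash
python3 - <<'E'
from h import *
b=imaging.read_camera("scene");print(finder.place_of("scene","spacer_mid")); o=env.get_obs();print(o["tool_pos"],o["q"])
E
```

```text
[{'location': [416.9, 296.9], 'score': 0.47}, {'location': [328.7, 165.9], 'score': 0.35}]
[ 0.43993781 -0.2022745   0.05150988] [ 0.17236952  0.66501975  0.32128965  2.07898129 -0.45230425  0.46377284
  1.11000065]
```

Call:
{"fn": "apply_moves", "kwargs": {"targets": [{"travel":[-0.001,-0.0085,-0.015],"rotation":[0,0,0]},{"travel":[0,0,-0.015],"rotation":[0,0,0]},{"travel":[0,0,-0.01],"rotation":[0,0,0]},{"travel":[0,0,-0.006],"rotation":[0,0,0]},{"travel":[0,0,0],"rotation":[0,0,0]}]}}

```text
time: 5.15
tool_pos: [0.4384, -0.2112, 0.0054]
ee_rot: [0.605, 0.796, 0.0, 0.0]
contact_force: [-0.2, 1.1, 1.2]
grip_width: 0.0702
```

Call:
{"fn": "apply_moves", "kwargs": {"targets": [{"travel":[0,0,0],"rotation":[0,0,0]}]}}

```text
time: 5.25
tool_pos: [0.4386, -0.2115, 0.0059]
ee_rot: [0.605, 0.796, 0.0, 0.001]
contact_force: [0.3, -0.8, 0.8]
grip_width: 0.0701
```

Call:
{"fn": "apply_moves", "kwargs": {"targets": [{"travel":[0,0,-0.004],"rotation":[0,0,0]},{"travel":[0,0,0],"rotation":[0,0,0]}]}}

```text
time: 5.45
tool_pos: [0.4381, -0.2114, 0.0013]
ee_rot: [0.605, 0.796, 0.0, 0.0]
contact_force: [0.1, -0.2, 0.5]
grip_width: 0.0698
```

Call:
{"fn": "apply_moves", "kwargs": {"targets": [{"travel":[0,0,0],"rotation":[0,0,0]},{"travel":[0,0,0],"rotation":[0,0,0]},{"travel":[0,0,0],"rotation":[0,0,0]},{"travel":[0,0,0],"rotation":[0,0,0]},{"travel":[0,0,0],"rotation":[0,0,0]}], "hand": 0.03, "squeeze": 50}}

```text
time: 5.95
tool_pos: [0.4383, -0.2116, 0.0018]
ee_rot: [0.605, 0.796, 0.0, 0.0]
contact_force: [0.0, 1.2, 5.7]
grip_width: 0.0372
```

Call:
{"fn": "apply_moves", "kwargs": {"targets": [{"travel":[0,0,0.03],"rotation":[0,0,0]},{"travel":[0,0,0.04],"rotation":[0,0,0]},{"travel":[0.015,0.01,0.03],"rotation":[0,0,0]},{"travel":[0.02,0.01,0.03],"rotation":[0.101,0.0274,0]},{"travel":[0.02,0.01,0.03],"rotation":[0.101,0.0274,0]}]}}

```text
time: 6.45
tool_pos: [0.4933, -0.1794, 0.163]
ee_rot: [0.601, 0.792, 0.065, -0.085]
contact_force: [1.1, -0.8, -1.8]
grip_width: 0.0375
```

Call:
{"fn": "apply_moves", "kwargs": {"targets": [{"travel":[0.02,0.01,0.03],"rotation":[0.101,0.0274,0]},{"travel":[0.02,0.01,0.03],"rotation":[0.101,0.0274,0]},{"travel":[0.02,0.01,0.03],"rotation":[0.101,0.0274,0]},{"travel":[0.015,0.01,0.01],"rotation":[0,0,0]},{"travel":[0.015,0.008,0],"rotation":[0,0,0]}]}}

```text
time: 6.95
tool_pos: [0.5842, -0.1345, 0.262]
ee_rot: [0.585, 0.769, 0.158, -0.204]
contact_force: [-0.3, 0.1, -0.1]
grip_width: 0.0375
```

```bash
cat > st.py <<'E'
from fit import *
import sys
o=env.get_obs(); O,M,h=frame(.5646,-.0376,1.8363)
g=lambda q:R.from_quat(q).as_matrix()
T=g(o["ee_rot"]); D=np.c_[-M[:,1],-M[:,0],-M[:,2]]
if np.dot(T[:,1],D[:,1])<0 and abs(np.dot(T[:,1],M[:,0]))>.7: D=D*[-1,-1,1]
D=np.c_[np.cross(M[:,1],-M[:,2]),M[:,1],-M[:,2]]
if T[:,1]@D[:,1]<0: D=D*[-1,-1,1]
print("t",o["time"],"pos",o["tool_pos"],"spindle frame mm",1e3*M.T@(o["tool_pos"]-O),"grip",o["grip_width"],"F",o["contact_force"])
print("rotvec to aligned",R.from_matrix(D@T.T).as_rotvec(),"q",o["q"])
E
python3 st.py
```

```text
t 6.95 pos [ 0.5842 -0.1345  0.262 ] spindle frame mm [ -4.464    6.5042 189.6255] grip 0.037484551685061845 F [-0.2877  0.0905 -0.1231]
rotvec to aligned [ 0.001   0.0046 -0.0023] q [ 0.2411  0.6935  0.2899  1.3296 -0.5521  1.5435  0.9001]
```

Call:
{"fn": "apply_moves", "kwargs": {"targets": [{"travel":[-0.002,0.013,-0.02],"rotation":[0,0.0046,-0.002]},{"travel":[-0.002,0.013,-0.02],"rotation":[0,0,0]},{"travel":[-0.002,0.013,-0.02],"rotation":[0,0,0]},{"travel":[-0.0012,0.0121,-0.0197],"rotation":[0,0,0]},{"travel":[0,0,0],"rotation":[0,0,0]}]}}

```text
time: 7.45
tool_pos: [0.5738, -0.0791, 0.1786]
ee_rot: [0.585, 0.768, 0.156, -0.211]
contact_force: [-0.0, 0.7, -0.8]
grip_width: 0.0375
```

```bash
cat > ov.py <<'E'
import sys
exec(open("st.py").read())
name,r0,r1,hh=sys.argv[1],*map(float,sys.argv[2:5]) # part radius, z bottom offset from TCP along spindle, height (mm)
c=o["tool_pos"]; out=[]
for n in("scene","top"):
    im=imaging.read_camera(n); f=5
    u,v=(proj(n,c[None])[0]).astype(int)-[40,60]; cr=cv2.resize(im[v:v+120,u:u+80],None,fx=f,fy=f,interpolation=cv2.INTER_CUBIC)
    P=lambda X:((proj(n,X)-[u,v]+.5)*f).astype(np.int32)
    a=np.linspace(0,2*np.pi,60); ring=lambda C,A,r:C+r*(np.cos(a)[:,None]*A[:,0]+np.sin(a)[:,None]*A[:,1])
    for z in(r1,r1+hh): cv2.polylines(cr,[P(ring(c-T[:,2]*z/1e3,T,r0/1e3))],True,(0,255,255),1)
    for z in(0,.062): cv2.polylines(cr,[P(ring(O+M[:,2]*z,M,.007))],True,(255,0,255),1)
    out.append(cr)
cv2.imwrite(name,np.hstack(out))
E
python3 ov.py pics/p3.png 20 -1.8 16
```

```text
t 7.45 pos [ 0.5738 -0.0791  0.1786] spindle frame mm [ 2.5215  2.049  89.3388] grip 0.037469604311998334 F [-0.0142  0.7001 -0.7551]
rotvec to aligned [-0.0044 -0.0094 -0.0051] q [ 0.1733  0.7321  0.2623  1.5127 -0.5945  1.3363  0.9367]
```

View pics/p3.png

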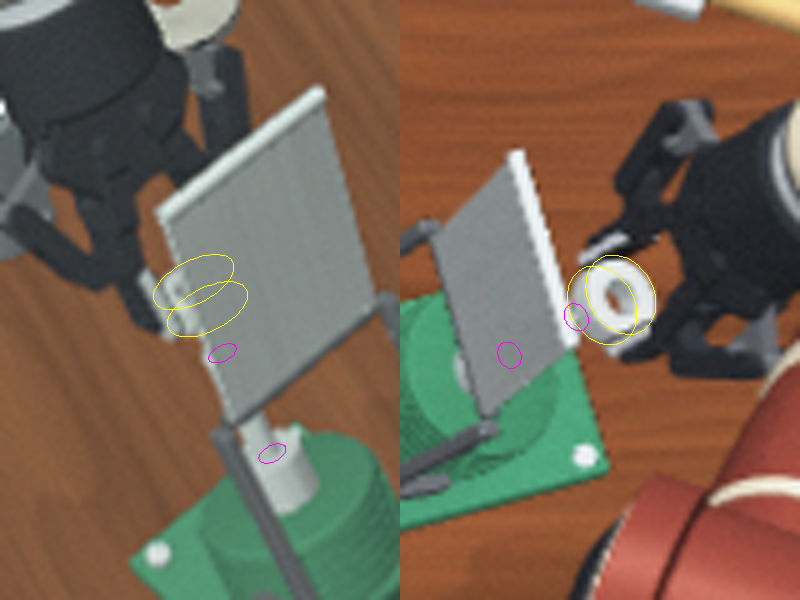

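The overlay agrees within about 1 px: the spacer ring is at top (365,214) and the spindle at scene (316,212). The picture also shows the gripper clear of the flap.

Call:
{"fn": "apply_moves", "kwargs": {"targets": [{"travel":[0.0025,-0.0016,-0.0013],"rotation":[-0.004,-0.009,-0.005]},{"travel":[0,0,0],"rotation":[0,0,0]},{"travel":[0,0,0],"rotation":[0,0,0]}]}}

```text
time: 7.85
tool_pos: [0.5787, -0.085, 0.181]
ee_rot: [0.588, 0.767, 0.158, -0.201]
contact_force: [-0.3, 0.7, -1.5]
grip_width: 0.0374
```

```bash
python3 st.py
```

```text
t 7.85 pos [ 0.5787 -0.085   0.181 ] spindle frame mm [-2.311  -1.2073 94.9005] grip 0.037376844049419176 F [-0.3231  0.7389 -1.5009]
rotvec to aligned [0.0047 0.0085 0.0042] q [ 0.1771  0.7279  0.2667  1.5078 -0.5981  1.3262  0.9391]
```

Call:
{"fn": "apply_moves", "kwargs": {"targets": [{"travel":[-0.0017,0.0016,0.0012],"rotation":[0.0047,0.0085,0.0042]},{"travel":[-0.0009,0.0034,-0.006],"rotation":[0,0,0]},{"travel":[-0.0009,0.0034,-0.006],"rotation":[0,0,0]},{"travel":[-0.0008,0.0028,-0.0052],"rotation":[0,0,0]},{"travel":[0,0,0],"rotation":[0,0,0]}]}}

```text
time: 8.35
tool_pos: [0.5733, -0.0715, 0.1632]
ee_rot: [0.586, 0.767, 0.157, -0.208]
contact_force: [0.4, -0.2, -1.8]
grip_width: 0.0375
```

Call:
{"fn": "apply_moves", "kwargs": {"targets": [{"travel":[-0.0007,0.0024,-0.0043],"rotation":[0,0,0]},{"travel":[-0.0007,0.0024,-0.0043],"rotation":[0,0,0]},{"travel":[0,0,0],"rotation":[0,0,0]}]}}

```text
time: 8.65
tool_pos: [0.5728, -0.0677, 0.155]
ee_rot: [0.586, 0.767, 0.157, -0.207]
contact_force: [1.1, 0.5, -2.3]
grip_width: 0.0373
```

```bash
python3 st.py
```

```text
t 8.65 pos [ 0.5728 -0.0677  0.155 ] spindle frame mm [ 0.5117  0.0135 63.2025] grip 0.03733777105486663 F [ 1.0859  0.4819 -2.2603]
rotvec to aligned [-0.0009 -0.0016 -0.0011] q [ 0.1598  0.7474  0.2542  1.5563 -0.6143  1.2708  0.9546]
```

Call:
{"fn": "apply_moves", "kwargs": {"targets": [{"travel":[-0.001,0.0034,-0.0061],"rotation":[0,0,0]},{"travel":[-0.0009,0.0034,-0.0061],"rotation":[0,0,0]},{"travel":[-0.0009,0.0034,-0.0061],"rotation":[0,0,0]},{"travel":[0,0,0],"rotation":[0,0,0]}]}}

```text
time: 9.05
tool_pos: [0.57, -0.0572, 0.1363]
ee_rot: [0.586, 0.768, 0.157, -0.207]
contact_force: [1.9, -0.6, -3.5]
grip_width: 0.0377
```

```bash
python3 st.py
```

```text
t 9.05 pos [ 0.57   -0.0572  0.1363] spindle frame mm [ 0.577  -0.077  41.6092] grip 0.03773108341976668 F [ 1.8519 -0.6477 -3.4906]
rotvec to aligned [-0.001  -0.0017 -0.0012] q [ 0.1492  0.7618  0.2454  1.5891 -0.6292  1.2247  0.9682]
```

Call:
{"fn": "apply_moves", "kwargs": {"targets": [{"travel":[-0.0009,0.0034,-0.0061],"rotation":[0,0,0]},{"travel":[-0.0009,0.0034,-0.0061],"rotation":[0,0,0]},{"travel":[-0.0009,0.0034,-0.0061],"rotation":[0,0,0]},{"travel":[-0.0009,0.0034,-0.0061],"rotation":[0,0,0]},{"travel":[0,0,0],"rotation":[0,0,0]}]}}

```text
time: 9.55
tool_pos: [0.5663, -0.0436, 0.1119]
ee_rot: [0.586, 0.768, 0.157, -0.207]
contact_force: [2.6, 0.4, -3.9]
grip_width: 0.0376
```

```bash
python3 st.py
```

```text
t 9.55 pos [ 0.5663 -0.0436  0.1119] spindle frame mm [ 0.5879 -0.0595 13.3925] grip 0.037647974633929764 F [ 2.6352  0.4238 -3.8979]
rotvec to aligned [-0.001  -0.002  -0.0013] q [ 0.1361  0.7831  0.2327  1.6288 -0.6506  1.1655  0.9868]
```

Call:
{"fn": "apply_moves", "kwargs": {"targets": [{"travel":[-0.0006,0.0019,-0.0035],"rotation":[0,0,0]},{"travel":[-0.0005,0.0019,-0.0034],"rotation":[0,0,0]},{"travel":[0,0,0],"rotation":[0,0,0]}]}}

```text
time: 9.85
tool_pos: [0.5653, -0.0402, 0.1057]
ee_rot: [0.586, 0.767, 0.157, -0.206]
contact_force: [2.8, -0.8, -4.3]
grip_width: 0.0372
```

Call:
{"fn": "apply_moves", "kwargs": {"targets": [{"travel":[-0.0003,0.001,-0.0017],"rotation":[0,0,0]},{"travel":[0,0,0],"rotation":[0,0,0]}]}}

```text
time: 10.05
tool_pos: [0.5651, -0.0395, 0.1043]
ee_rot: [0.586, 0.767, 0.157, -0.206]
contact_force: [2.1, -0.9, -1.4]
grip_width: 0.0375
```

Call:
{"fn": "apply_moves", "kwargs": {"targets": [{"travel":[-0.0002,0.0007,-0.0013],"rotation":[0,0,0]},{"travel":[0,0,0],"rotation":[0,0,0]}]}}

```text
time: 10.25
tool_pos: [0.5649, -0.0388, 0.1032]
ee_rot: [0.586, 0.767, 0.157, -0.206]
contact_force: [3.0, -1.3, -0.9]
grip_width: 0.0378
```

```bash
python3 st.py
```

```text
t 10.25 pos [ 0.5649 -0.0388  0.1032] spindle frame mm [0.464  0.0053 3.3835] grip 0.03778855276893968 F [ 2.9841 -1.2643 -0.8725]
rotvec to aligned [-0.0008 -0.0009 -0.0008] q [ 0.1317  0.7908  0.2281  1.643  -0.6597  1.1432  0.9947]
```

Call:
{"fn": "apply_moves", "kwargs": {"targets": [{"travel":[-0.0001,0.0005,-0.0009],"rotation":[0,0,0]},{"travel":[0,0,0],"rotation":[0,0,0]}]}}

```text
time: 10.45
tool_pos: [0.5648, -0.0385, 0.1025]
ee_rot: [0.586, 0.767, 0.157, -0.206]
contact_force: [2.6, -2.2, 1.0]
grip_width: 0.0378
```

Call:
{"fn": "apply_moves", "kwargs": {"targets": [{"travel":[-0.0001,0.0005,-0.0009],"rotation":[0,0,0]},{"travel":[0,0,0],"rotation":[0,0,0]}]}}

```text
time: 10.65
tool_pos: [0.5649, -0.0385, 0.1025]
ee_rot: [0.586, 0.767, 0.157, -0.206]
contact_force: [1.4, -3.6, 5.4]
grip_width: 0.0374
```

```bash
python3 st.py
```

```text
t 10.65 pos [ 0.5649 -0.0385  0.1025] spindle frame mm [ 0.4505 -0.0192  2.6123] grip 0.03740224260791247 F [ 1.3809 -3.5975  5.4089]
rotvec to aligned [-0.0008 -0.0003 -0.0005] q [ 0.1312  0.7913  0.2281  1.6445 -0.6611  1.1411  0.9961]
```

Seated: contact was found and the force grows along the spindle. Release, retract and go to the wheel.

Call:
{"fn": "apply_moves", "kwargs": {"targets": [{"travel":[0,0,0],"rotation":[0,0,0]},{"travel":[0,0,0],"rotation":[0,0,0]},{"travel":[0,0,0],"rotation":[0,0,0]}], "hand": 0.06}}

```text
time: 10.95
tool_pos: [0.5633, -0.0367, 0.1009]
ee_rot: [0.586, 0.767, 0.157, -0.208]
contact_force: [0.4, 0.5, 0.1]
grip_width: 0.0597
```

Call:
{"fn": "apply_moves", "kwargs": {"targets": [{"travel":[0.0026,-0.0097,0.0173],"rotation":[0,0,0]},{"travel":[0.0046,-0.0169,0.0303],"rotation":[0,0,0]},{"travel":[0.0046,-0.0169,0.0303],"rotation":[0,0,0]},{"travel":[0.0046,-0.0169,0.0303],"rotation":[0,0,0]},{"travel":[0.0046,-0.0169,0.0303],"rotation":[0,0,0]}]}}

```text
time: 11.45
tool_pos: [0.5849, -0.1149, 0.2406]
ee_rot: [0.586, 0.767, 0.157, -0.208]
contact_force: [0.1, 0.4, -0.3]
grip_width: 0.0602
```

```bash
python3 st.py; python3 - <<'E'
from fit import *
O,M,h=frame(.5646,-.0376,1.8363); c=O+M[:,2]*.016
out=[]
for n in("scene","top"):
    im=imaging.read_camera(n);f=6;u,v=proj(n,c[None])[0].astype(int)-[33,40]
    cr=cv2.resize(im[v:v+80,u:u+66],None,fx=f,fy=f,interpolation=cv2.INTER_CUBIC)
    a=np.linspace(0,2*np.pi,60)
    for z in(0,.016): cv2.polylines(cr,[((proj(n,O+M[:,2]*z+.02*(np.cos(a)[:,None]*M[:,0]+np.sin(a)[:,None]*M[:,1]))-[u,v]+.5)*f).astype(np.int32)],True,(0,255,255),1)
    out.append(cr)
cv2.imwrite("pics/p4.png",np.hstack(out))
E
```

```text
t 11.45 pos [ 0.5849 -0.1149  0.2406] spindle frame mm [  1.0962   0.7311 161.759 ] grip 0.06017003495865895 F [ 0.1326  0.412  -0.3043]
rotvec to aligned [-0.0022 -0.0037 -0.0019] q [ 0.2152  0.7034  0.2825  1.3752 -0.5632  1.4923  0.8968]
```

View pics/p4.png

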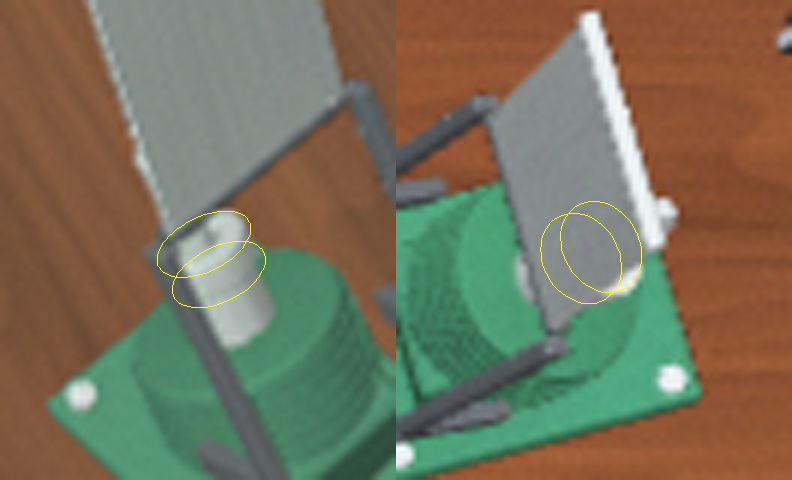

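Picture: the spacer sits on the shoulder at scene (~319,208), matching the drawn home position. Next is the wheel, going over the flap.

Call:
{"fn": "apply_moves", "kwargs": {"targets": [{"travel":[0,-0.005,0.04],"rotation":[-0.101,-0.0274,0]},{"travel":[0,0,0.04],"rotation":[-0.101,-0.0274,0]},{"travel":[0,0,0.04],"rotation":[-0.101,-0.0274,0]},{"travel":[0,0.01,0.04],"rotation":[-0.101,-0.0274,0]},{"travel":[0,0.03,0.025],"rotation":[-0.101,-0.0274,0]}], "hand": 0.0854}}

```text
time: 12.05
tool_pos: [0.585, -0.083, 0.4274]
ee_rot: [0.61, 0.793, -0.002, 0.002]
contact_force: [1.3, 0.6, 0.8]
grip_width: 0.0856
```

Call:
{"fn": "apply_moves", "kwargs": {"targets": [{"travel":[0.001,0.045,0],"rotation":[0,0,0]},{"travel":[0.001,0.045,0],"rotation":[0,0,0]},{"travel":[0.001,0.045,0],"rotation":[0,0,0]},{"travel":[0.001,0.045,0],"rotation":[0,0,0]},{"travel":[0.001,0.045,0],"rotation":[0,0,0]}]}}

```text
time: 12.55
tool_pos: [0.5891, 0.1476, 0.4233]
ee_rot: [0.607, 0.795, -0.001, -0.003]
contact_force: [0.0, -0.2, 0.8]
grip_width: 0.0855
```

Call:
{"fn": "apply_moves", "kwargs": {"targets": [{"travel":[0.002,0.045,-0.02],"rotation":[0,0,0]},{"travel":[0.002,0.045,-0.02],"rotation":[0,0,0]},{"travel":[0.002,0.045,-0.02],"rotation":[0,0,0]},{"travel":[0.001,0.015,-0.045],"rotation":[0,0,0]},{"travel":[0,0,-0.045],"rotation":[0,0,0]}]}}

```text
time: 13.05
tool_pos: [0.5949, 0.3008, 0.2714]
ee_rot: [0.604, 0.797, -0.0, -0.003]
contact_force: [0.2, -1.0, -0.7]
grip_width: 0.0855
```

Call:
{"fn": "apply_moves", "kwargs": {"targets": [{"travel":[0,0,-0.045],"rotation":[0,0,0]},{"travel":[0,0,-0.045],"rotation":[0,0,0]},{"travel":[0,0,0],"rotation":[0,0,0]},{"travel":[0,0,0],"rotation":[0,0,0]}]}}

```text
time: 13.45
tool_pos: [0.5967, 0.2954, 0.1843]
ee_rot: [0.607, 0.795, -0.001, -0.002]
contact_force: [0.7, -0.1, 0.9]
grip_width: 0.0851
```

```bash
cat >> st.py <<'E'
V=np.c_[np.cross(M[:,1],[0,0,-1.]),M[:,1],[0,0,-1.]]
if T[:,1]@V[:,1]<0: V=V*[-1,-1,1]
print("rotvec to vertical",R.from_matrix(V@T.T).as_rotvec())
E
python3 st.py
```

```text
t 13.45 pos [0.5967 0.2954 0.1843] spindle frame mm [ 313.0871 -118.3478  -83.4437] grip 0.08513837290623019 F [ 0.7247 -0.0925  0.861 ]
rotvec to aligned [ 0.5048  0.1331 -0.0022] q [-0.6735  0.7034  0.3343  1.4352 -0.2499  1.0489 -0.0206]
rotvec to vertical [-0.0003 -0.0047 -0.001 ]
```

Call:
{"fn": "apply_moves", "kwargs": {"targets": [{"travel":[0,0.0009,-0.045],"rotation":[0,-0.0047,0]},{"travel":[0,0,-0.045],"rotation":[0,0,0]},{"travel":[0,0,-0.04],"rotation":[0,0,0]},{"travel":[0,0,-0.025],"rotation":[0,0,0]},{"travel":[0,0,0],"rotation":[0,0,0]}]}}

```text
time: 13.95
tool_pos: [0.5967, 0.296, 0.0288]
ee_rot: [0.607, 0.795, -0.0, -0.0]
contact_force: [-0.1, -0.4, 0.2]
grip_width: 0.0851
```

Call:
{"fn": "apply_moves", "kwargs": {"targets": [{"travel":[0,0,-0.015],"rotation":[0,0,0]},{"travel":[0,0,0],"rotation":[0,0,0]},{"travel":[0,0,0],"rotation":[0,0,0]}]}}

```text
time: 14.25
tool_pos: [0.5986, 0.2964, 0.0165]
ee_rot: [0.607, 0.795, 0.003, 0.001]
contact_force: [-0.3, -0.7, -0.3]
grip_width: 0.0858
```

```bash
python3 st.py|head -2
```

```text
t 14.25 pos [0.5986 0.2964 0.0165] spindle frame mm [ 229.6754 -120.4931 -228.9674] grip 0.08576591634373197 F [-0.2964 -0.685  -0.3486]
rotvec to aligned [0.5027 0.1424 0.0012] q [-0.6408  0.8975  0.2678  1.5601 -0.3186  0.7214  0.0361]
```

Call:
{"fn": "apply_moves", "kwargs": {"targets": [{"travel":[-0.001,0,-0.011],"rotation":[0,0.004,0]},{"travel":[0,0,-0.0055],"rotation":[0,0,0]},{"travel":[0,0,0],"rotation":[0,0,0]},{"travel":[0,0,0],"rotation":[0,0,0]}]}}

```text
time: 14.65
tool_pos: [0.5963, 0.2958, -0.002]
ee_rot: [0.607, 0.795, -0.0, -0.001]
contact_force: [-0.5, 0.3, -0.1]
grip_width: 0.0854
```

Call:
{"fn": "apply_moves", "kwargs": {"targets": [{"travel":[0,0,0],"rotation":[0,0,0]},{"travel":[0,0,0],"rotation":[0,0,0]},{"travel":[0,0,0],"rotation":[0,0,0]},{"travel":[0,0,0],"rotation":[0,0,0]}], "hand": 0.05}}

```text
time: 15.05
tool_pos: [0.5971, 0.296, -0.0007]
ee_rot: [0.607, 0.795, 0.001, -0.001]
contact_force: [-1.3, -1.0, 5.5]
grip_width: 0.0632
```

```bash
python3 st.py
```

```text
t 15.05 pos [ 0.5971  0.296  -0.0007] spindle frame mm [ 221.0697 -118.9325 -243.8893] grip 0.06317233853598207 F [-1.2972 -0.9841  5.4766]
rotvec to aligned [ 0.5034  0.1372 -0.0001] q [-0.6356  0.921   0.2588  1.5648 -0.3254  0.698   0.0417]
rotvec to vertical [-0.0018 -0.0002 -0.0002]
```

Call:
{"fn": "apply_moves", "kwargs": {"targets": [{"travel":[0,0,0.03],"rotation":[0,0,0]},{"travel":[0,0,0.045],"rotation":[0,0,0]},{"travel":[0,0,0.045],"rotation":[0,0,0]},{"travel":[0,0,0.045],"rotation":[0,0,0]},{"travel":[0,-0.015,0.045],"rotation":[0,0,0]}]}}

```text
time: 15.55
tool_pos: [0.5949, 0.2841, 0.2089]
ee_rot: [0.605, 0.796, 0.0, -0.002]
contact_force: [0.8, 0.4, -2.0]
grip_width: 0.0629
```

Call:
{"fn": "apply_moves", "kwargs": {"targets": [{"travel":[-0.001,-0.02,0.045],"rotation":[0,0,0]},{"travel":[-0.001,-0.02,0.045],"rotation":[0,0,0]},{"travel":[-0.001,-0.02,0.045],"rotation":[0,0,0]},{"travel":[-0.001,-0.02,0.045],"rotation":[0,0,0]},{"travel":[-0.001,-0.03,0.035],"rotation":[0,0,0]}]}}

```text
time: 16.05
tool_pos: [0.5911, 0.1719, 0.4253]
ee_rot: [0.606, 0.796, 0.001, -0.001]
contact_force: [0.5, 0.5, -1.9]
grip_width: 0.0625
```

Call:
{"fn": "apply_moves", "kwargs": {"targets": [{"travel":[0,-0.045,0],"rotation":[0,0,0]},{"travel":[0,-0.045,0],"rotation":[0,0,0]},{"travel":[0,-0.045,0],"rotation":[0,0,0]},{"travel":[0,-0.045,0],"rotation":[0,0,0]},{"travel":[0,-0.045,0],"rotation":[0,0,0]}]}}

```text
time: 16.55
tool_pos: [0.5909, -0.0556, 0.4224]
ee_rot: [0.607, 0.795, -0.0, -0.002]
contact_force: [0.1, -0.1, -2.7]
grip_width: 0.0628
```

```bash
python3 st.py
```

```text
t 16.55 pos [ 0.5909 -0.0556  0.4224] spindle frame mm [140.1608 -20.6075 291.3265] grip 0.06275994857805062 F [ 0.0912 -0.0608 -2.7471]
rotvec to aligned [ 0.5035  0.1343 -0.0011] q [-0.1942  0.4378  0.4344  1.2438 -0.1809  1.501   0.4829]
rotvec to vertical [-0.0017 -0.0032 -0.0004]
```

Call:
{"fn": "apply_moves", "kwargs": {"targets": [{"travel":[0,-0.045,0],"rotation":[0,0,0]},{"travel":[0,-0.033,0],"rotation":[0,0,0]},{"travel":[0,0,-0.025],"rotation":[0.101,0.027,0]},{"travel":[0,0,-0.025],"rotation":[0.101,0.027,0]},{"travel":[0,0,-0.025],"rotation":[0.101,0.027,0]}]}}

```text
time: 17.05
tool_pos: [0.5913, -0.1323, 0.3472]
ee_rot: [0.6, 0.784, 0.097, -0.126]
contact_force: [-0.1, 0.1, -1.7]
grip_width: 0.0623
```

Call:
{"fn": "apply_moves", "kwargs": {"targets": [{"travel":[0,0,-0.03],"rotation":[0.101,0.027,0]},{"travel":[0,0,-0.03],"rotation":[0.101,0.027,0]},{"travel":[0,0,-0.01],"rotation":[0,0,0]},{"travel":[0,0,0],"rotation":[0,0,0]},{"travel":[0,0,0],"rotation":[0,0,0]}]}}

```text
time: 17.55
tool_pos: [0.5924, -0.1308, 0.2802]
ee_rot: [0.585, 0.769, 0.158, -0.204]
contact_force: [-0.1, 0.7, -1.0]
grip_width: 0.0627
```

```bash
cat >> st.py <<'E'
for z in(95,63,20): print("to axis z",z,M@((np.array([.45,0,z])-1e3*M.T@(o["tool_pos"]-O))/1e3))
E
python3 st.py
```

```text
t 17.55 pos [ 0.5924 -0.1308  0.2802] spindle frame mm [  5.8734  -2.3809 204.6554] grip 0.06274998516808312 F [-0.102   0.6663 -1.026 ]
rotvec to aligned [ 0.0001  0.0045 -0.0027] q [ 0.2319  0.6908  0.2963  1.2827 -0.557   1.5868  0.872 ]
rotvec to vertical [-0.505  -0.1336 -0.0038]
to axis z 95 [-0.0155  0.0477 -0.0977]
to axis z 63 [-0.0196  0.0632 -0.1254]
to axis z 20 [-0.0253  0.0839 -0.1626]
```

Call:
{"fn": "apply_moves", "kwargs": {"targets": [{"travel":[-0.004,0.012,-0.0244],"rotation":[0,0.0045,-0.0027]},{"travel":[-0.004,0.012,-0.0244],"rotation":[0,0,0]},{"travel":[-0.004,0.012,-0.0244],"rotation":[0,0,0]},{"travel":[-0.0035,0.0117,-0.0245],"rotation":[0,0,0]},{"travel":[0,0,0],"rotation":[0,0,0]}]}}

```text
time: 18.05
tool_pos: [0.5753, -0.08, 0.1808]
ee_rot: [0.585, 0.768, 0.157, -0.209]
contact_force: [-0.3, 0.6, -0.9]
grip_width: 0.0628
```

Call:
{"fn": "apply_moves", "kwargs": {"targets": [{"travel":[-0.0015,0.0048,-0.0087],"rotation":[0,0,0]},{"travel":[0,0,0],"rotation":[0,0,0]},{"travel":[0,0,0],"rotation":[0,0,0]}]}}

```text
time: 18.35
tool_pos: [0.5754, -0.0803, 0.1733]
ee_rot: [0.588, 0.767, 0.157, -0.206]
contact_force: [-1.0, -0.2, -1.6]
grip_width: 0.0627
```

```bash
python3 ov.py pics/p5.png 32 0.7 20
```

```text
t 18.35 pos [ 0.5754 -0.0803  0.1733] spindle frame mm [-1.4652  0.8182 85.4641] grip 0.06273107877874111 F [-0.9508 -0.2377 -1.6205]
rotvec to aligned [ 0.0004 -0.0007  0.0026] q [ 0.17    0.7353  0.2696  1.5221 -0.6045  1.3176  0.9456]
rotvec to vertical [-0.505  -0.1374  0.0028]
to axis z 95 [ 0.0016 -0.0028  0.0092]
to axis z 63 [-0.0026  0.0127 -0.0185]
to axis z 20 [-0.0082  0.0334 -0.0557]
```

View pics/p5.png

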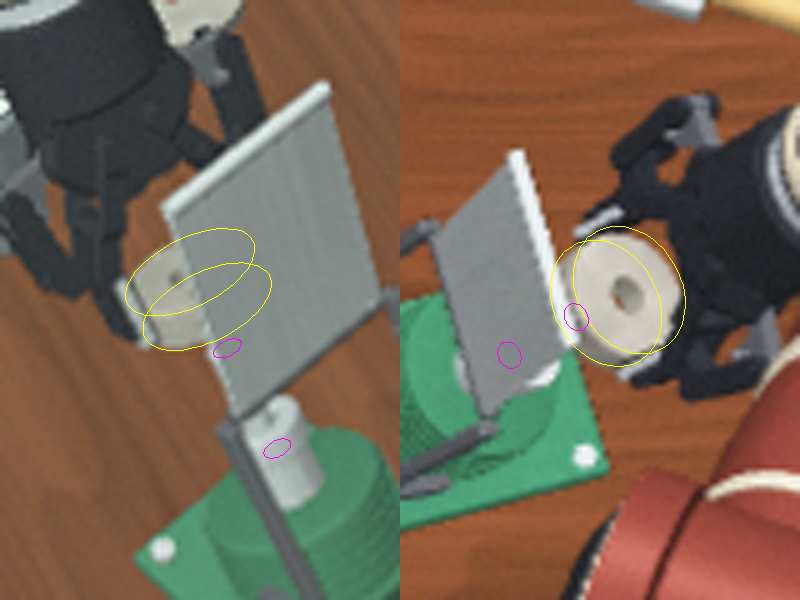

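Picture: the wheel bore at top (366,213) coincides with the predicted centre, so I continue.

Call:
{"fn": "apply_moves", "kwargs": {"targets": [{"travel":[0.0001,0.0023,-0.0023],"rotation":[0,-0.0007,0.0026]},{"travel":[-0.0009,0.0034,-0.0055],"rotation":[0,0,0]},{"travel":[-0.0009,0.0035,-0.0055],"rotation":[0,0,0]},{"travel":[-0.0009,0.0035,-0.0052],"rotation":[0,0,0]},{"travel":[0,0,0],"rotation":[0,0,0]}]}}

```text
time: 18.95
tool_pos: [0.572, -0.0662, 0.1523]
ee_rot: [0.587, 0.767, 0.157, -0.207]
contact_force: [1.6, 0.7, -3.0]
grip_width: 0.063
```

```bash
python3 st.py
```

```text
t 18.95 pos [ 0.572  -0.0662  0.1523] spindle frame mm [ 0.5553  0.358  60.0411] grip 0.06298048401603207 F [ 1.6139  0.6874 -3.0019]
rotvec to aligned [-0.001  -0.0031 -0.0003] q [ 0.155   0.75    0.2591  1.5616 -0.6193  1.2667  0.9585]
rotvec to vertical [-0.5063 -0.1405  0.0004]
to axis z 95 [ 0.005  -0.0169  0.0302]
to axis z 63 [ 0.0008 -0.0014  0.0025]
to axis z 20 [-0.0049  0.0193 -0.0347]
```

Call:
{"fn": "apply_moves", "kwargs": {"targets": [{"travel":[-0.0008,0.0032,-0.0057],"rotation":[0,0,0]},{"travel":[-0.0008,0.0032,-0.0057],"rotation":[0,0,0]},{"travel":[-0.0008,0.0032,-0.0057],"rotation":[0,0,0]},{"travel":[-0.0008,0.0032,-0.0057],"rotation":[0,0,0]},{"travel":[-0.0008,0.0032,-0.0057],"rotation":[0,0,0]}]}}

```text
time: 19.45
tool_pos: [0.5679, -0.0508, 0.1244]
ee_rot: [0.587, 0.767, 0.157, -0.207]
contact_force: [1.1, -1.3, -1.4]
grip_width: 0.0626
```

Call:
{"fn": "apply_moves", "kwargs": {"targets": [{"travel":[-0.0004,0.0015,-0.0025],"rotation":[0,0,0]},{"travel":[0,0,0],"rotation":[0,0,0]}]}}

```text
time: 19.65
tool_pos: [0.5675, -0.0492, 0.1217]
ee_rot: [0.587, 0.767, 0.157, -0.207]
contact_force: [2.0, -0.6, -4.5]
grip_width: 0.0626
```

```bash
python3 st.py
```

```text
t 19.65 pos [ 0.5675 -0.0492  0.1217] spindle frame mm [ 0.5362  0.2633 24.7842] grip 0.06256117892210189 F [ 2.0042 -0.6029 -4.513 ]
rotvec to aligned [-0.0008 -0.0031 -0.0001] q [ 0.1378  0.7748  0.2445  1.6137 -0.645   1.1918  0.9812]
rotvec to vertical [-0.506  -0.1405  0.0006]
to axis z 95 [ 0.0095 -0.0339  0.0608]
to axis z 63 [ 0.0053 -0.0184  0.0331]
to axis z 20 [-0.0004  0.0023 -0.0042]
```

Call:
{"fn": "apply_moves", "kwargs": {"targets": [{"travel":[-0.0004,0.0015,-0.0026],"rotation":[0,0,0]},{"travel":[-0.0004,0.0015,-0.0026],"rotation":[0,0,0]},{"travel":[0,0,0],"rotation":[0,0,0]}]}}

```text
time: 19.95
tool_pos: [0.5667, -0.0465, 0.1169]
ee_rot: [0.587, 0.767, 0.157, -0.207]
contact_force: [2.5, -0.2, -3.7]
grip_width: 0.0629
```

Call:
{"fn": "apply_moves", "kwargs": {"targets": [{"travel":[-0.0002,0.0007,-0.0013],"rotation":[0,0,0]},{"travel":[0,0,0],"rotation":[0,0,0]}]}}

```text
time: 20.15
tool_pos: [0.5666, -0.0459, 0.1158]
ee_rot: [0.587, 0.767, 0.157, -0.207]
contact_force: [1.8, -1.9, -2.2]
grip_width: 0.0624
```

```bash
python3 st.py|head -1
```

```text
t 20.15 pos [ 0.5666 -0.0459  0.1158] spindle frame mm [ 0.5316  0.2408 17.9688] grip 0.06235252785955361 F [ 1.7529 -1.9182 -2.1548]
```

Call:
{"fn": "apply_moves", "kwargs": {"targets": [{"travel":[-0.0002,0.0007,-0.0013],"rotation":[0,0,0]},{"travel":[0,0,0],"rotation":[0,0,0]}]}}

```text
time: 20.35
tool_pos: [0.5664, -0.0452, 0.1146]
ee_rot: [0.587, 0.767, 0.157, -0.207]
contact_force: [1.9, -1.7, -1.5]
grip_width: 0.0627
```

Call:
{"fn": "apply_moves", "kwargs": {"targets": [{"travel":[-0.0001,0.0005,-0.0009],"rotation":[0,0,0]},{"travel":[0,0,0],"rotation":[0,0,0]}]}}

```text
time: 20.55
tool_pos: [0.5664, -0.045, 0.1142]
ee_rot: [0.587, 0.767, 0.157, -0.207]
contact_force: [1.3, -2.0, 1.7]
grip_width: 0.0625
```

```bash
python3 st.py|head -1
```

```text
t 20.55 pos [ 0.5664 -0.045   0.1142] spindle frame mm [ 0.493   0.2095 16.1178] grip 0.06252056777693357 F [ 1.3393 -1.9668  1.6842]
```

Just touching. One more small press, then release, retract and head for the collar.

Call:
{"fn": "apply_moves", "kwargs": {"targets": [{"travel":[-0.0001,0.0005,-0.0009],"rotation":[0,0,0]},{"travel":[0,0,0],"rotation":[0,0,0]}]}}

```text
time: 20.75
tool_pos: [0.5664, -0.045, 0.1141]
ee_rot: [0.587, 0.767, 0.157, -0.206]
contact_force: [1.1, -4.7, 5.8]
grip_width: 0.0632
```

```bash
python3 st.py|head -1
```

```text
t 20.75 pos [ 0.5664 -0.045   0.1141] spindle frame mm [ 0.4448  0.2431 16.0538] grip 0.06324571579134254 F [ 1.0732 -4.6708  5.8421]
```

Call:
{"fn": "apply_moves", "kwargs": {"targets": [{"travel":[0,0,0],"rotation":[0,0,0]},{"travel":[0,0,0],"rotation":[0,0,0]},{"travel":[0,0,0],"rotation":[0,0,0]}], "hand": 0.08}}

```text
time: 21.05
tool_pos: [0.5653, -0.0427, 0.1125]
ee_rot: [0.586, 0.767, 0.157, -0.208]
contact_force: [0.1, -0.3, 0.1]
grip_width: 0.0798
```

Call:
{"fn": "apply_moves", "kwargs": {"targets": [{"travel":[0.0026,-0.0097,0.0173],"rotation":[0,0,0]},{"travel":[0.0046,-0.0169,0.0303],"rotation":[0,0,0]},{"travel":[0.0046,-0.0169,0.0303],"rotation":[0,0,0]},{"travel":[0.0046,-0.0169,0.0303],"rotation":[0,0,0]},{"travel":[0.0046,-0.0169,0.0303],"rotation":[0,0,0]}]}}

```text
time: 21.55
tool_pos: [0.5867, -0.121, 0.2522]
ee_rot: [0.586, 0.767, 0.157, -0.208]
contact_force: [-0.0, 0.2, 0.4]
grip_width: 0.0797
```

Call:
{"fn": "apply_moves", "kwargs": {"targets": [{"travel":[0,0,0.035],"rotation":[-0.101,-0.0274,0]},{"travel":[0,0,0.035],"rotation":[-0.101,-0.0274,0]},{"travel":[0,0,0.035],"rotation":[-0.101,-0.0274,0]},{"travel":[0,0.01,0.04],"rotation":[-0.101,-0.0274,0]},{"travel":[0,0.03,0.03],"rotation":[-0.101,-0.0274,0]}], "hand": 0.06}}

```text
time: 22.05
tool_pos: [0.5865, -0.0844, 0.4291]
ee_rot: [0.61, 0.792, -0.002, 0.002]
contact_force: [0.8, 0.6, 0.8]
grip_width: 0.06
```

```bash
python3 st.py|head -4; python3 - <<'E'
from fit import *
O,M,h=frame(.5646,-.0376,1.8363); c=O+M[:,2]*.026
out=[]
for n in("scene","top"):
    im=imaging.read_camera(n);f=6;u,v=proj(n,c[None])[0].astype(int)-[33,40]
    cr=cv2.resize(im[v:v+80,u:u+66],None,fx=f,fy=f,interpolation=cv2.INTER_CUBIC)
    a=np.linspace(0,2*np.pi,60)
    for z in(.016,.036): cv2.polylines(cr,[((proj(n,O+M[:,2]*z+.032*(np.cos(a)[:,None]*M[:,0]+np.sin(a)[:,None]*M[:,1]))-[u,v]+.5)*f).astype(np.int32)],True,(0,255,255),1)
    out.append(cr)
cv2.imwrite("pics/p6.png",np.hstack(out))
E
```

```text
t 22.05 pos [ 0.5865 -0.0844  0.4291] spindle frame mm [120.4347  -8.8363 310.4593] grip 0.059951970949053926 F [0.8414 0.6419 0.8478]
rotvec to aligned [0.5107 0.1361 0.0075] q [-0.1606  0.4342  0.4559  1.235  -0.182   1.5111  0.5262]
rotvec to vertical [0.0049 0.0007 0.0079]
to axis z 95 [-0.0095  0.0014 -0.2466]
```

View pics/p6.png

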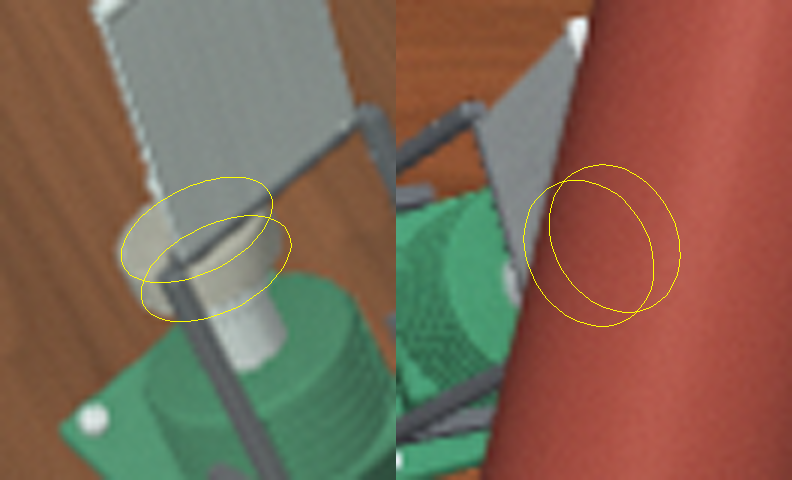

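Picture: the wheel sits on the spacer at scene (~317,203), matching its home. Now the collar.

Call:
{"fn": "apply_moves", "kwargs": {"targets": [{"travel":[-0.01,0.04,0],"rotation":[0,0,0]},{"travel":[-0.014,0.04,0],"rotation":[0,0,0]},{"travel":[-0.014,0.04,0],"rotation":[0,0,0]},{"travel":[-0.014,0.04,0],"rotation":[0,0,0]},{"travel":[-0.014,0.04,0],"rotation":[0,0,0]}]}}

```text
time: 22.65
tool_pos: [0.5195, 0.1208, 0.4256]
ee_rot: [0.607, 0.795, -0.001, -0.003]
contact_force: [0.9, -0.1, -0.3]
grip_width: 0.0601
```

Call:
{"fn": "apply_moves", "kwargs": {"targets": [{"travel":[-0.014,0.04,-0.02],"rotation":[0,0,0]},{"travel":[-0.014,0.04,-0.02],"rotation":[0,0,0]},{"travel":[-0.014,0.04,-0.02],"rotation":[0,0,0]},{"travel":[-0.014,0.04,-0.02],"rotation":[0,0,0]},{"travel":[-0.014,0.04,-0.02],"rotation":[0,0,0]}]}}

```text
time: 23.15
tool_pos: [0.4492, 0.3204, 0.3249]
ee_rot: [0.607, 0.794, -0.001, -0.002]
contact_force: [0.6, -0.1, 0.6]
grip_width: 0.0597
```

Call:
{"fn": "apply_moves", "kwargs": {"targets": [{"travel":[-0.014,0.04,-0.02],"rotation":[0,0,0]},{"travel":[-0.012,0.025,-0.03],"rotation":[0,0,0]},{"travel":[0,0,-0.04],"rotation":[0,0,0]},{"travel":[0,0,-0.04],"rotation":[0,0,0]},{"travel":[0,0,0],"rotation":[0,0,0]}]}}

```text
time: 23.65
tool_pos: [0.4204, 0.3814, 0.1904]
ee_rot: [0.607, 0.795, -0.008, -0.003]
contact_force: [-0.1, -1.2, 0.4]
grip_width: 0.0601
```

Call:
{"fn": "apply_moves", "kwargs": {"targets": [{"travel":[0,0,0],"rotation":[0,0,0]},{"travel":[0,0,0],"rotation":[0,0,0]}]}}

```text
time: 23.85
tool_pos: [0.4264, 0.3844, 0.1985]
ee_rot: [0.608, 0.794, 0.002, -0.001]
contact_force: [0.5, 0.7, 0.5]
grip_width: 0.0599
```

```bash
python3 st.py|head -4
```

```text
t 23.85 pos [0.4264 0.3844 0.1985] spindle frame mm [ 433.3551   22.614  -136.412 ] grip 0.05992921299002227 F [0.4664 0.6561 0.5032]
rotvec to aligned [0.5011 0.1369 0.0019] q [-0.9459  0.54    0.2751  1.7019 -0.1804  0.9216 -0.3352]
rotvec to vertical [-0.0042 -0.0001  0.0017]
to axis z 95 [ 0.1506 -0.4675 -0.016 ]
```

Call:
{"fn": "apply_moves", "kwargs": {"targets": [{"travel":[-0.0074,0.0096,-0.04],"rotation":[-0.004,0,0.0017]},{"travel":[0,0,-0.045],"rotation":[0,0,0]},{"travel":[0,0,-0.045],"rotation":[0,0,0]},{"travel":[0,0,-0.025],"rotation":[0,0,0]},{"travel":[0,0,0],"rotation":[0,0,0]}]}}

```text
time: 24.35
tool_pos: [0.417, 0.3927, 0.0399]
ee_rot: [0.607, 0.795, -0.004, -0.001]
contact_force: [-0.9, -1.0, 0.8]
grip_width: 0.0601
```

Call:
{"fn": "apply_moves", "kwargs": {"targets": [{"travel":[0,0,0],"rotation":[0,0,0]},{"travel":[0,0,0],"rotation":[0,0,0]}]}}

```text
time: 24.55
tool_pos: [0.4196, 0.3948, 0.0441]
ee_rot: [0.607, 0.795, 0.001, 0.0]
contact_force: [-0.4, -0.9, 1.1]
grip_width: 0.0598
```

```bash
python3 st.py|head -4; python3 - <<'E'
from h import *
o=env.get_obs()
a=imaging.read_camera("scene");b=imaging.read_camera("top");out=[]
for n,im in(("scene",a),("top",b)):
    for d in finder.place_of(n,"collar_mid")[:5]: print(n,np.round(d["location"],1),onz(n,d["location"],.012)[:2].round(4),round(d["score"],2))
    f=6;u,v=proj(n,[[.419,.394,.012]])[0].astype(int)-[33,40]; cr=cv2.resize(im[v:v+80,u:u+66],None,fx=f,fy=f,interpolation=cv2.INTER_CUBIC)
    for p,c in(((.419,.394,.024),(0,255,255)),((*o["tool_pos"][:2],.024),(255,0,255))): cv2.drawMarker(cr,tuple(int(x) for x in (proj(n,[p])[0]-[u,v]+.5)*f),c,cv2.MARKER_CROSS,14,1)
    out.append(cr)
cv2.imwrite("pics/p7.png",np.hstack(out))
E
```

```text
t 24.55 pos [0.4196 0.3948 0.0441] spindle frame mm [ 366.3084   26.4393 -276.036 ] grip 0.05981071522274656 F [-0.3612 -0.8532  1.1315]
rotvec to aligned [0.5039 0.1386 0.0002] q [-0.92    0.7506  0.2041  1.8256 -0.2518  0.5887 -0.2936]
rotvec to vertical [-0.0014  0.0012 -0.0002]
to axis z 95 [ 0.1573 -0.4778  0.1384]
scene [448.7 386.2] [0.4993 0.4519] 0.63
scene [485.2 379. ] [0.4192 0.4798] 0.56
scene [508.6 348.9] [0.331  0.4509] 0.53
scene [463.6 346. ] [0.4174 0.3928] 0.5
top [185.7 283.1] [0.4203 0.3944] 0.52
top [203.2 310.8] [0.3478 0.3455] 0.52
top [287.8 156.2] [0.7689 0.1275] 0.28
```

View pics/p7.png

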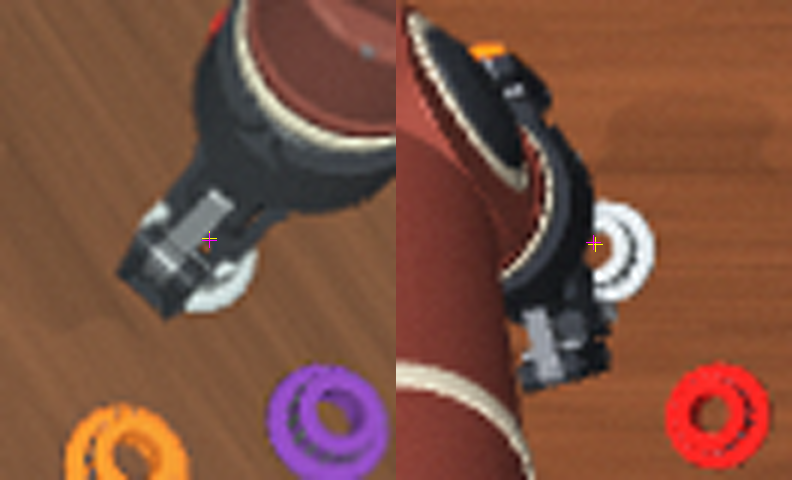

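Picture: the jaws straddle the steel collar (top ≈(186,284)) and are clear of the purple, orange and red ones. Grasping.

Call:
{"fn": "apply_moves", "kwargs": {"targets": [{"travel":[-0.0004,-0.0006,-0.015],"rotation":[0,0,0]},{"travel":[0,0,-0.012],"rotation":[0,0,0]},{"travel":[0,0,-0.008],"rotation":[0,0,0]},{"travel":[0,0,0],"rotation":[0,0,0]},{"travel":[0,0,0],"rotation":[0,0,0]}]}}

```text
time: 25.25
tool_pos: [0.4173, 0.3927, 0.0062]
ee_rot: [0.607, 0.795, -0.002, -0.0]
contact_force: [0.1, 0.8, 0.6]
grip_width: 0.06
```

Call:
{"fn": "apply_moves", "kwargs": {"targets": [{"travel":[0,0,0],"rotation":[0,0,0]}]}}

```text
time: 25.35
tool_pos: [0.4176, 0.3929, 0.0067]
ee_rot: [0.607, 0.795, -0.002, -0.0]
contact_force: [0.0, 0.7, 0.6]
grip_width: 0.06
```

Call:
{"fn": "apply_moves", "kwargs": {"targets": [{"travel":[0.0012,0.0012,0.0015],"rotation":[-0.001,0.003,0]},{"travel":[0,0,0],"rotation":[0,0,0]},{"travel":[0,0,0],"rotation":[0,0,0]}]}}

```text
time: 25.65
tool_pos: [0.4187, 0.3941, 0.0081]
ee_rot: [0.607, 0.795, -0.003, -0.001]
contact_force: [0.3, 0.1, -0.2]
grip_width: 0.0599
```

```bash
python3 st.py|head -4
```

```text
t 25.65 pos [0.4187 0.3941 0.0081] spindle frame mm [ 348.0066   27.4994 -306.9997] grip 0.059889943951174404 F [ 0.3062  0.1301 -0.1947]
rotvec to aligned [ 0.5083  0.1322 -0.0021] q [-0.9053  0.8085  0.1821  1.8351 -0.2662  0.528  -0.2807]
rotvec to vertical [ 0.0032 -0.0055 -0.0005]
to axis z 95 [ 0.1583 -0.4772  0.1744]
```

Call:
{"fn": "apply_moves", "kwargs": {"targets": [{"travel":[0,0,0.001],"rotation":[0.003,-0.0055,0]},{"travel":[0,0,0],"rotation":[0,0,0]},{"travel":[0,0,0],"rotation":[0,0,0]},{"travel":[0,0,0],"rotation":[0,0,0]},{"travel":[0,0,0],"rotation":[0,0,0]}], "hand": 0.02}}

```text
time: 26.15
tool_pos: [0.4185, 0.394, 0.0093]
ee_rot: [0.607, 0.795, -0.0, -0.0]
contact_force: [-1.0, -1.3, 4.5]
grip_width: 0.0299
```

```bash
python3 st.py|head -4
```

```text
t 26.15 pos [0.4185 0.394  0.0093] spindle frame mm [ 348.5043   27.7796 -305.9398] grip 0.02991430142817702 F [-0.9502 -1.2896  4.5102]
rotvec to aligned [ 0.5056  0.137  -0.0005] q [-0.9068  0.8048  0.1826  1.8405 -0.2664  0.5207 -0.281 ]
rotvec to vertical [ 0.0004 -0.0005 -0.0004]
to axis z 95 [ 0.1585 -0.477   0.1732]
```

Call:
{"fn": "apply_moves", "kwargs": {"targets": [{"travel":[0,0,0.03],"rotation":[0,0,0]},{"travel":[0,0,0.045],"rotation":[0,0,0]},{"travel":[0,0,0.045],"rotation":[0,0,0]},{"travel":[0,0,0.045],"rotation":[0,0,0]},{"travel":[0,0,0.04],"rotation":[0,0,0]}]}}

```text
time: 26.65
tool_pos: [0.4184, 0.3938, 0.2156]
ee_rot: [0.607, 0.795, -0.0, 0.0]
contact_force: [0.5, 0.9, -1.4]
grip_width: 0.0296
```

Call:
{"fn": "apply_moves", "kwargs": {"targets": [{"travel":[0.0125,-0.025,0.04],"rotation":[0,0,0]},{"travel":[0.0125,-0.025,0.04],"rotation":[0,0,0]},{"travel":[0.0125,-0.025,0.04],"rotation":[0,0,0]},{"travel":[0.0125,-0.025,0.04],"rotation":[0,0,0]},{"travel":[0.0125,-0.025,0.04],"rotation":[0,0,0]}]}}

```text
time: 27.15
tool_pos: [0.4809, 0.2676, 0.4149]
ee_rot: [0.607, 0.795, -0.001, -0.0]
contact_force: [1.8, -0.0, -1.2]
grip_width: 0.0299
```

Call:
{"fn": "apply_moves", "kwargs": {"targets": [{"travel":[0.0125,-0.045,0.015],"rotation":[0,0,0]},{"travel":[0.0125,-0.045,0],"rotation":[0,0,0]},{"travel":[0.0125,-0.045,0],"rotation":[0,0,0]},{"travel":[0.0125,-0.045,0],"rotation":[0,0,0]},{"travel":[0.0125,-0.045,0],"rotation":[0,0,0]}]}}

```text
time: 27.65
tool_pos: [0.5434, 0.0422, 0.4282]
ee_rot: [0.607, 0.795, -0.001, -0.0]
contact_force: [0.5, 0.5, -0.8]
grip_width: 0.0295
```

Call:
{"fn": "apply_moves", "kwargs": {"targets": [{"travel":[0.0125,-0.045,0],"rotation":[0,0,0]},{"travel":[0.0125,-0.045,0],"rotation":[0,0,0]},{"travel":[0.0125,-0.045,0],"rotation":[0,0,0]},{"travel":[0.01,-0.042,0],"rotation":[0,0,0]},{"travel":[0,0,0],"rotation":[0,0,0]}]}}

```text
time: 28.15
tool_pos: [0.5896, -0.142, 0.427]
ee_rot: [0.612, 0.791, -0.004, 0.0]
contact_force: [-1.1, -0.5, -0.4]
grip_width: 0.0297
```

```bash
python3 st.py|head -4
```

```text
t 28.15 pos [ 0.5896 -0.142   0.427 ] spindle frame mm [ 70.5781   3.3222 336.8511] grip 0.02974453014582917 F [-1.0899 -0.5103 -0.3794]
rotvec to aligned [0.5132 0.13   0.0111] q [-0.0687  0.4672  0.4784  1.1934 -0.2009  1.5296  0.6262]
rotvec to vertical [ 0.0071 -0.0042  0.013 ]
to axis z 95 [-0.0126  0.059  -0.2445]
```

Call:
{"fn": "apply_moves", "kwargs": {"targets": [{"travel":[0,0,-0.03],"rotation":[0.101,0.0274,0]},{"travel":[0,0,-0.03],"rotation":[0.101,0.0274,0]},{"travel":[0,0,-0.03],"rotation":[0.101,0.0274,0]},{"travel":[0,0,-0.03],"rotation":[0.101,0.0274,0]},{"travel":[0,0,-0.03],"rotation":[0.101,0.0274,0]}]}}

```text
time: 28.65
tool_pos: [0.591, -0.1328, 0.2775]
ee_rot: [0.586, 0.767, 0.158, -0.207]
contact_force: [0.3, 0.0, -1.8]
grip_width: 0.0296
```

Call:
{"fn": "apply_moves", "kwargs": {"targets": [{"travel":[0,0,0],"rotation":[0,0,0]},{"travel":[0,0,0],"rotation":[0,0,0]}]}}

```text
time: 28.85
tool_pos: [0.591, -0.1329, 0.2784]
ee_rot: [0.587, 0.768, 0.156, -0.206]
contact_force: [0.8, 0.4, 0.1]
grip_width: 0.0298
```

```bash
python3 st.py|head -4
```

```text
t 28.85 pos [ 0.591  -0.1329  0.2784] spindle frame mm [  3.5699  -0.4867 203.951 ] grip 0.029833491263977024 F [0.7792 0.3983 0.1014]
rotvec to aligned [ 0.0012 -0.0011 -0.0005] q [ 0.2242  0.6952  0.3173  1.284  -0.5641  1.5929  0.8801]
rotvec to vertical [-0.504  -0.1385 -0.0001]
to axis z 95 [-0.0141  0.0498 -0.0959]
```

Call:
{"fn": "apply_moves", "kwargs": {"targets": [{"travel":[-0.0036,0.0125,-0.024],"rotation":[0,0,0]},{"travel":[-0.0035,0.0125,-0.024],"rotation":[0,0,0]},{"travel":[-0.0035,0.0125,-0.024],"rotation":[0,0,0]},{"travel":[-0.0035,0.0123,-0.0239],"rotation":[0,0,0]},{"travel":[0,0,0],"rotation":[0,0,0]}]}}

```text
time: 29.35
tool_pos: [0.5766, -0.0785, 0.1837]
ee_rot: [0.584, 0.769, 0.157, -0.207]
contact_force: [-0.7, 0.8, -1.3]
grip_width: 0.0299
```

Call:
{"fn": "apply_moves", "kwargs": {"targets": [{"travel":[0,0,0],"rotation":[0,0,0]},{"travel":[0,0,0],"rotation":[0,0,0]}]}}

```text
time: 29.55
tool_pos: [0.5786, -0.0843, 0.1856]
ee_rot: [0.586, 0.769, 0.157, -0.202]
contact_force: [0.5, -0.7, -1.0]
grip_width: 0.0297
```

```bash
python3 ov.py pics/p8.png 23 -9.3 6
```

```text
t 29.55 pos [ 0.5786 -0.0843  0.1856] spindle frame mm [ 0.6562 -1.2347 98.4976] grip 0.02965675666549629 F [ 0.5298 -0.6697 -0.9797]
rotvec to aligned [ 0.0037  0.0059 -0.0009] q [ 0.1614  0.7271  0.2929  1.5012 -0.6075  1.3464  0.9476]
rotvec to vertical [-0.5014 -0.1318 -0.0021]
to axis z 95 [-0.0016  0.0012 -0.0031]
to axis z 63 [-0.0058  0.0166 -0.0308]
to axis z 20 [-0.0114  0.0374 -0.0681]
```

View pics/p8.png

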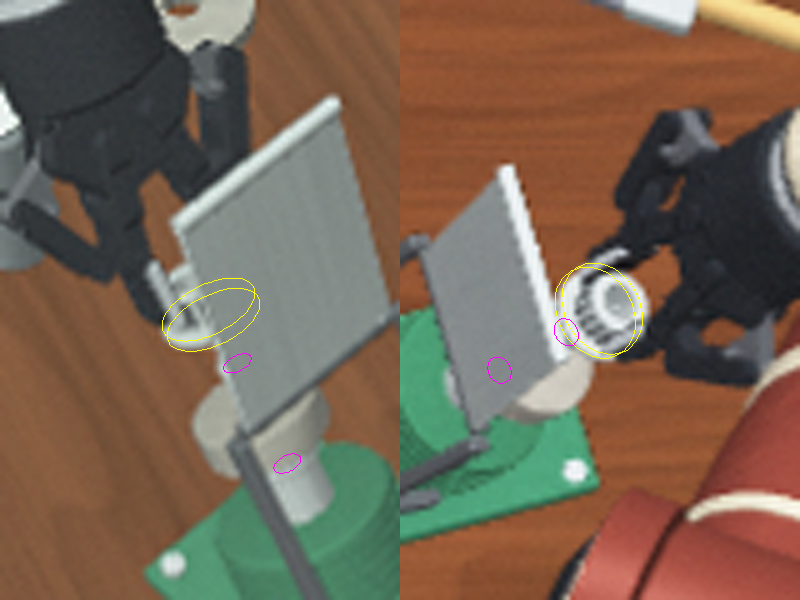

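Picture: the collar is gripped by its neck, flange down, around top (366,214), and agrees with the model. The wheel is seated below at scene (~320,205).

Call:
{"fn": "apply_moves", "kwargs": {"targets": [{"travel":[-0.0016,0.0012,-0.0031],"rotation":[0.0037,0.0059,0]},{"travel":[-0.0011,0.0041,-0.0073],"rotation":[0,0,0]},{"travel":[-0.0011,0.004,-0.0072],"rotation":[0,0,0]},{"travel":[-0.0011,0.004,-0.0072],"rotation":[0,0,0]},{"travel":[0,0,0],"rotation":[0,0,0]}]}}

```text
time: 30.15
tool_pos: [0.5726, -0.0692, 0.1566]
ee_rot: [0.587, 0.767, 0.157, -0.208]
contact_force: [3.5, 0.2, -4.7]
grip_width: 0.0296
```

```bash
python3 st.py|head -4
```

```text
t 30.15 pos [ 0.5726 -0.0692  0.1566] spindle frame mm [ 0.0513  0.5602 65.3132] grip 0.02959883704022404 F [ 3.4765  0.1587 -4.6579]
rotvec to aligned [-0.0026 -0.0049 -0.0004] q [ 0.1485  0.7504  0.2799  1.5519 -0.6261  1.287   0.9651]
rotvec to vertical [-0.5078 -0.1423  0.0007]
to axis z 95 [ 0.0043 -0.0138  0.0259]
```

Call:
{"fn": "apply_moves", "kwargs": {"targets": [{"travel":[-0.0003,0.0025,-0.0043],"rotation":[0,0,0]},{"travel":[-0.0003,0.0024,-0.0043],"rotation":[0,0,0]},{"travel":[-0.0006,0.0019,-0.0035],"rotation":[0,0,0]},{"travel":[0,0,0],"rotation":[0,0,0]}]}}

```text
time: 30.55
tool_pos: [0.571, -0.0627, 0.1454]
ee_rot: [0.586, 0.767, 0.157, -0.209]
contact_force: [3.4, 1.2, -3.4]
grip_width: 0.0298
```

Call:
{"fn": "apply_moves", "kwargs": {"targets": [{"travel":[-0.0003,0.001,-0.0017],"rotation":[0,0,0]},{"travel":[0,0,0],"rotation":[0,0,0]}]}}

```text
time: 30.75
tool_pos: [0.5708, -0.0622, 0.1443]
ee_rot: [0.587, 0.767, 0.157, -0.208]
contact_force: [3.2, 0.4, -2.1]
grip_width: 0.0298
```

```bash
python3 st.py|head -2
```

```text
t 30.75 pos [ 0.5708 -0.0622  0.1443] spindle frame mm [ 0.1774  0.4659 51.0181] grip 0.02975507355351231 F [ 3.227   0.4096 -2.1486]
rotvec to aligned [-0.0027 -0.0049 -0.0004] q [ 0.1409  0.7596  0.2747  1.5741 -0.6364  1.2567  0.9744]
```

Call:
{"fn": "apply_moves", "kwargs": {"targets": [{"travel":[-0.0004,0.0014,-0.0026],"rotation":[0,0,0]},{"travel":[0,0,0],"rotation":[0,0,0]}]}}

```text
time: 30.95
tool_pos: [0.5704, -0.0608, 0.1416]
ee_rot: [0.587, 0.767, 0.157, -0.208]
contact_force: [3.7, -1.5, -1.2]
grip_width: 0.0296
```

Call:
{"fn": "apply_moves", "kwargs": {"targets": [{"travel":[-0.0002,0.0007,-0.0013],"rotation":[0,0,0]},{"travel":[0,0,0],"rotation":[0,0,0]}]}}

```text
time: 31.15
tool_pos: [0.5702, -0.0601, 0.1404]
ee_rot: [0.587, 0.767, 0.157, -0.208]
contact_force: [5.1, -0.8, -1.2]
grip_width: 0.0299
```

```bash
python3 st.py|head -2
```

```text
t 31.15 pos [ 0.5702 -0.0601  0.1404] spindle frame mm [ 0.1169  0.4759 46.6331] grip 0.029878650012343116 F [ 5.0884 -0.7927 -1.2403]
rotvec to aligned [-0.0027 -0.0048 -0.0004] q [ 0.1388  0.7626  0.273   1.5808 -0.6396  1.2474  0.9774]
```

Call:
{"fn": "apply_moves", "kwargs": {"targets": [{"travel":[-0.0001,0.0004,-0.0008],"rotation":[0,0,0]},{"travel":[0,0,0],"rotation":[0,0,0]}]}}

```text
time: 31.35
tool_pos: [0.5702, -0.0599, 0.14]
ee_rot: [0.587, 0.767, 0.157, -0.208]
contact_force: [3.6, -1.0, 2.2]
grip_width: 0.0298
```

Call:
{"fn": "apply_moves", "kwargs": {"targets": [{"travel":[-0.0001,0.0004,-0.0008],"rotation":[0,0,0]},{"travel":[0,0,0],"rotation":[0,0,0]}]}}

```text
time: 31.55
tool_pos: [0.5702, -0.06, 0.1399]
ee_rot: [0.587, 0.767, 0.157, -0.208]
contact_force: [3.2, -2.5, 5.5]
grip_width: 0.0297
```

```bash
python3 st.py|head -2
```

```text
t 31.55 pos [ 0.5702 -0.06    0.1399] spindle frame mm [ 0.013   0.481  46.1017] grip 0.029659933443297922 F [ 3.2109 -2.4788  5.4657]
rotvec to aligned [-0.0025 -0.004  -0.0001] q [ 0.1384  0.7627  0.2732  1.5823 -0.6407  1.2453  0.9786]
```

Seated at the predicted height. Releasing the collar and backing off.

Call:
{"fn": "apply_moves", "kwargs": {"targets": [{"travel":[0,0,0],"rotation":[0,0,0]},{"travel":[0,0,0],"rotation":[0,0,0]},{"travel":[0,0,0],"rotation":[0,0,0]}], "hand": 0.055}}

```text
time: 31.85
tool_pos: [0.5681, -0.0585, 0.1381]
ee_rot: [0.586, 0.767, 0.156, -0.211]
contact_force: [-1.0, -0.1, 0.3]
grip_width: 0.0549
```

Call:
{"fn": "apply_moves", "kwargs": {"targets": [{"travel":[0.0026,-0.0097,0.0173],"rotation":[0,0,0]},{"travel":[0.0046,-0.0169,0.0303],"rotation":[0,0,0]},{"travel":[0.0046,-0.0169,0.0303],"rotation":[0,0,0]},{"travel":[0.0046,-0.0169,0.0303],"rotation":[0,0,0]},{"travel":[0,0,0],"rotation":[0,0,0]}]}}

```text
time: 32.35
tool_pos: [0.5871, -0.1237, 0.2504]
ee_rot: [0.588, 0.767, 0.157, -0.205]
contact_force: [-0.4, 0.3, -0.1]
grip_width: 0.055
```

Call:
{"fn": "apply_moves", "kwargs": {"targets": [{"travel":[0,0,0.035],"rotation":[-0.101,-0.0274,0]},{"travel":[0,0,0.035],"rotation":[-0.101,-0.0274,0]},{"travel":[0,0,0.035],"rotation":[-0.101,-0.0274,0]},{"travel":[0,0.01,0.04],"rotation":[-0.101,-0.0274,0]},{"travel":[0,0.03,0.03],"rotation":[-0.101,-0.0274,0]}], "hand": 0}}

```text
time: 32.85
tool_pos: [0.5851, -0.0827, 0.4237]
ee_rot: [0.611, 0.792, -0.003, -0.001]
contact_force: [1.4, 0.7, 0.7]
grip_width: -0.0002
```

```bash
python3 st.py|sed -n '1,4p'; cat > flap.py <<'E'
from fit import *
O,M,h=frame(.5646,-.0376,1.8363); O=O+M@[.0003,0,.0008]; s=h; up=np.array([0,0,1.])
H=O+M@[.08,0,.082]
def tcp(phi,tilt,r=.1,gap=0):
    p=np.radians(phi); e=np.cos(p)*s+np.sin(p)*up; n=np.sin(p)*s-np.cos(p)*up
    perp=np.cos(tilt)*s+np.sin(tilt)*up   # across the tool in-plane
    return H+r*e+(.004+gap)*n+.011*perp*np.sign(n@perp if abs(n@perp)>.02 else 0)
if __name__=="__main__":
    o=env.get_obs(); print("edge top z",(H+.124*(np.cos(np.radians(105))*s+np.sin(np.radians(105))*up)))
    p0=tcp(105,0,gap=.03); print("start",p0,"delta",p0-o["tool_pos"])
    prev=p0; tl=0
    for phi in list(np.arange(110,206,8))+[207,210]:
        t=np.clip((phi-150)/60,0,1)*np.pi/6; q=tcp(phi,t); print(phi,"abs",q,"d",(q-prev).round(4),"rot",((t-tl)*-M[:,1]).round(4)); prev=q;tl=t
E
python3 flap.py
```

```text
t 32.85 pos [ 0.5851 -0.0827  0.4237] spindle frame mm [119.4864  -7.9695 304.7982] grip -0.00020988807582340632 F [1.3752 0.6795 0.6991]
rotvec to aligned [0.509  0.1313 0.0068] q [-0.1765  0.4376  0.4787  1.2488 -0.1928  1.5036  0.5339]
rotvec to vertical [ 0.0032 -0.0041  0.0082]
to axis z 95 [-0.0082 -0.0003 -0.2412]
edge top z [ 0.5656 -0.0414  0.3316]
start [0.5525 0.0069 0.3172] delta [-0.0326  0.0896 -0.1065]
110 abs [ 0.5623 -0.0292  0.3072] d [ 0.0098 -0.0361 -0.0101] rot [ 0.  0. -0.]
118 abs [ 0.5657 -0.0417  0.302 ] d [ 0.0034 -0.0125 -0.0052] rot [ 0.  0. -0.]
126 abs [ 0.5689 -0.0534  0.2951] d [ 0.0032 -0.0117 -0.0069] rot [ 0.  0. -0.]
134 abs [ 0.5718 -0.0641  0.2866] d [ 0.0029 -0.0107 -0.0085] rot [ 0.  0. -0.]
142 abs [ 0.5744 -0.0735  0.2766] d [ 0.0026 -0.0094 -0.01  ] rot [ 0.  0. -0.]
150 abs [ 0.5765 -0.0815  0.2653] d [ 0.0022 -0.008  -0.0113] rot [ 0.  0. -0.]
158 abs [ 0.5783 -0.0879  0.2538] d [ 0.0017 -0.0064 -0.0115] rot [ 0.0674  0.0183 -0.    ]
166 abs [ 0.5796 -0.0926  0.2415] d [ 0.0013 -0.0047 -0.0123] rot [ 0.0674  0.0183 -0.    ]
174 abs [ 0.5804 -0.0956  0.2286] d [ 0.0008 -0.003  -0.0129] rot [ 0.0674  0.0183 -0.    ]
182 abs [ 0.5807 -0.0968  0.2154] d [ 0.0003 -0.0012 -0.0132] rot [ 0.0674  0.0183 -0.    ]
190 abs [ 0.5805 -0.0962  0.2022] d [-0.0002  0.0006 -0.0132] rot [ 0.0674  0.0183 -0.    ]
198 abs [ 0.5799 -0.0937  0.1892] d [-0.0007  0.0025 -0.013 ] rot [ 0.0674  0.0183 -0.    ]
207 abs [ 0.5785 -0.0888  0.1753] d [-0.0013  0.0049 -0.014 ] rot [ 0.0758  0.0206 -0.    ]
210 abs [ 0.5805 -0.0959  0.1653] d [ 0.0019 -0.0071 -0.0099] rot [ 0.0253  0.0069 -0.    ]
```

Call:
{"fn": "apply_moves", "kwargs": {"targets": [{"travel":[-0.0163,0.045,0],"rotation":[0,0,0]},{"travel":[-0.0163,0.045,0],"rotation":[0,0,0]},{"travel":[0,0,0],"rotation":[0,0,0]},{"travel":[0,0,-0.035],"rotation":[0,0,0]},{"travel":[0,0,-0.035],"rotation":[0,0,0]}]}}

```text
time: 33.35
tool_pos: [0.5528, 0.0109, 0.3508]
ee_rot: [0.607, 0.795, -0.001, -0.003]
contact_force: [0.5, -0.1, 0.3]
grip_width: 0.0002
```

Call:
{"fn": "apply_moves", "kwargs": {"targets": [{"travel":[0,0,-0.035],"rotation":[0,0,0]},{"travel":[0,0,0],"rotation":[0,0,0]},{"travel":[0,0,0],"rotation":[0,0,0]}]}}

```text
time: 33.65
tool_pos: [0.5531, 0.0103, 0.3167]
ee_rot: [0.608, 0.794, -0.001, -0.004]
contact_force: [0.5, -0.2, 0.5]
grip_width: 0.0
```

```bash
python3 st.py|sed -n '1,4p'; python3 flap.py | head -2
```

```text
t 33.65 pos [0.5531 0.0103 0.3167] spindle frame mm [151.0042  -1.5116 163.0594] grip 3.476373211645188e-05 F [ 0.4826 -0.1646  0.5072]
rotvec to aligned [ 0.5024  0.1292 -0.0002] q [-0.3493  0.4167  0.4454  1.576  -0.1908  1.2     0.3975]
rotvec to vertical [-0.0029 -0.0079  0.0016]
to axis z 95 [ 0.0238 -0.0934 -0.1342]
edge top z [ 0.5656 -0.0414  0.3316]
start [0.5525 0.0069 0.3172] delta [-0.0006 -0.0034  0.0005]
```

Call:
{"fn": "apply_moves", "kwargs": {"targets": [{"travel":[0.0032,-0.0135,-0.003],"rotation":[0,-0.007,0]},{"travel":[0.003,-0.013,-0.003],"rotation":[0,0,0]},{"travel":[0.003,-0.013,-0.0035],"rotation":[0,0,0]},{"travel":[0.0034,-0.0125,-0.0052],"rotation":[0,0,0]},{"travel":[0.0032,-0.0117,-0.0069],"rotation":[0,0,0]}]}}

```text
time: 34.15
tool_pos: [0.5702, -0.055, 0.296]
ee_rot: [0.608, 0.794, 0.002, 0.001]
contact_force: [-0.0, 0.5, 2.8]
grip_width: 0.0001
```

Call:
{"fn": "apply_moves", "kwargs": {"targets": [{"travel":[0.0029,-0.0107,-0.0085],"rotation":[0,0,0]},{"travel":[0.0026,-0.0094,-0.01],"rotation":[0,0,0]},{"travel":[0.0022,-0.008,-0.0113],"rotation":[0,0,0]},{"travel":[0,0,0],"rotation":[0,0,0]}]}}

```text
time: 34.55
tool_pos: [0.5755, -0.0831, 0.2629]
ee_rot: [0.609, 0.793, -0.0, -0.002]
contact_force: [-0.1, 0.9, 0.4]
grip_width: 0.0004
```

```bash
python3 st.py|sed -n '1,4p'; python3 - <<'E'
from h import *
im=imaging.read_camera("scene"); cv2.imwrite("pics/p9.png",cv2.resize(im[110:270,250:390],None,fx=3.7,fy=3.7,interpolation=cv2.INTER_CUBIC))
E
```

```text
t 34.55 pos [ 0.5755 -0.0831  0.2629] spindle frame mm [ 40.9781   1.393  164.4711] grip 0.0003631501382909918 F [-0.0589  0.8635  0.3888]
rotvec to aligned [0.503  0.1323 0.0034] q [-0.1685  0.507   0.4398  1.5896 -0.2356  1.1022  0.5918]
rotvec to vertical [-0.0025 -0.004   0.0044]
to axis z 95 [ 0.0014  0.     -0.0804]
```

View pics/p9.png

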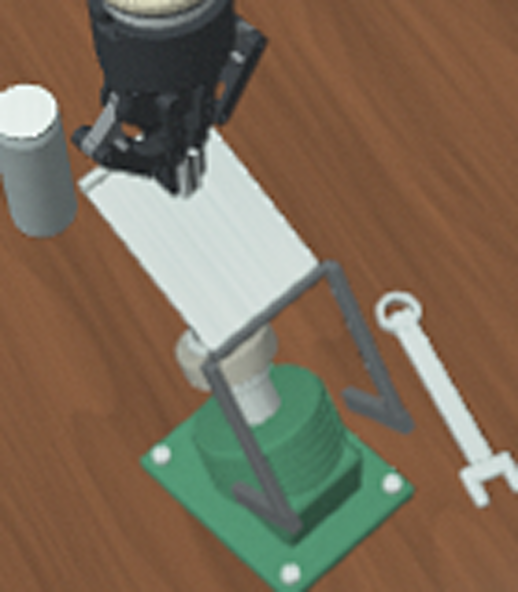

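Picture: the flap is now about half closed, with the closed fingers on its outer face near the free edge. Nothing else has been touched.

Call:
{"fn": "apply_moves", "kwargs": {"targets": [{"travel":[0.0018,-0.006,-0.0105],"rotation":[0.0674,0.0183,0]},{"travel":[0.0013,-0.0045,-0.0115],"rotation":[0.0674,0.0183,0]},{"travel":[0.0008,-0.003,-0.0125],"rotation":[0.0674,0.0183,0]},{"travel":[0.0003,-0.0012,-0.0132],"rotation":[0.0674,0.0183,0]},{"travel":[0,0,-0.0132],"rotation":[0.0674,0.0183,0]}]}}

```text
time: 35.1
tool_pos: [0.5817, -0.0947, 0.2049]
ee_rot: [0.598, 0.782, 0.109, -0.14]
contact_force: [0.4, 1.2, 2.3]
grip_width: 0.0001
```

Call:
{"fn": "apply_moves", "kwargs": {"targets": [{"travel":[0,0,-0.01],"rotation":[0.0674,0.0183,0]},{"travel":[0,0,0],"rotation":[0.0674,0.0183,0]},{"travel":[0,0,0],"rotation":[0,0,0]},{"travel":[0,0,0],"rotation":[0,0,0]}]}}

```text
time: 35.5
tool_pos: [0.581, -0.0959, 0.1944]
ee_rot: [0.59, 0.77, 0.148, -0.193]
contact_force: [-0.1, 0.6, -0.6]
grip_width: -0.0004
```

```bash
python3 st.py|sed -n '1,2p'; python3 -c "
from flap import *
o=env.get_obs();print('to final',H+M@[-.1,0,.004]-o['tool_pos'],'height over',1e3*(M.T@(o['tool_pos']-H)))"
```

```text
t 35.5 pos [ 0.581  -0.0959  0.1944] spindle frame mm [ -5.2676  -0.4857 111.9966] grip -0.00042795521351794686 F [-0.0941  0.58   -0.5813]
rotvec to aligned [0.031  0.0087 0.0023] q [ 0.1933  0.7127  0.2469  1.479  -0.5553  1.3406  0.904 ]
to final [-0.0005 -0.     -0.029 ] height over [-85.5676  -0.4857  29.1966]
```

Call:
{"fn": "apply_moves", "kwargs": {"targets": [{"travel":[0,0,-0.008],"rotation":[0.031,0.0087,0.002]},{"travel":[0,0,-0.008],"rotation":[0,0,0]},{"travel":[0,0,-0.007],"rotation":[0,0,0]},{"travel":[0,0,0],"rotation":[0,0,0]},{"travel":[0,0,0],"rotation":[0,0,0]}]}}

```text
time: 36.0
tool_pos: [0.5809, -0.0961, 0.1712]
ee_rot: [0.587, 0.767, 0.157, -0.206]
contact_force: [-0.1, -0.1, -0.8]
grip_width: -0.0
```

```bash
python3 st.py|sed -n '1,2p'; python3 -c "
from flap import *
o=env.get_obs();print('to final',H+M@[-.1,0,.004]-o['tool_pos'],'height over',1e3*(M.T@(o['tool_pos']-H)))
for n in('scene','top'):
  im=imaging.read_camera(n); cv2.imwrite(f'pics/q_{n}.png',im)
  for l in('flap_edge','flap_hinge'):
    P=H+(M@[-.124,0,.0] if l=='flap_edge' else 0); print(n,l,proj(n,P[None]).round(1),[(np.round(d['location'],1),round(d['score'],2)) for d in finder.place_of(n,l)[:2]])"
```

```text
t 36.0 pos [ 0.5809 -0.0961  0.1712] spindle frame mm [-17.0381  -0.3569  92.0279] grip -2.6453074396678053e-05 F [-0.1071 -0.0524 -0.8436]
rotvec to aligned [ 0.0001 -0.0003  0.0003] q [ 0.2133  0.75    0.2318  1.4875 -0.5763  1.3267  0.9364]
to final [-0.0004  0.0002 -0.0059] height over [-97.3381  -0.3569   9.2279]
scene flap_edge [[292.2 180.9]] [(array([289.3, 177.5]), 0.78), (array([369.5, 214.3]), 0.39)]
scene flap_hinge [[323.1 193.7]] [(array([320.5, 194.9]), 0.6)]
top flap_edge [[382.5 210.2]] [(array([349.4, 226.5]), 0.73), (array([383.1, 210.6]), 0.7)]
top flap_hinge [[341.4 216.3]] [(array([341.2, 218. ]), 0.72)]
```

Call:
{"fn": "apply_moves", "kwargs": {"targets": [{"travel":[-0.0003,0.0012,-0.0022],"rotation":[0,0,0]},{"travel":[-0.0003,0.0009,-0.0016],"rotation":[0,0,0]},{"travel":[0,0,0],"rotation":[0,0,0]},{"travel":[0,0,0],"rotation":[0,0,0]}]}}

```text
time: 36.7
tool_pos: [0.5806, -0.0942, 0.1678]
ee_rot: [0.587, 0.767, 0.158, -0.205]
contact_force: [-1.0, -1.3, 0.3]
grip_width: 0.0001
```

```bash
python3 st.py|sed -n '1,2p'; python3 -c "
from flap import *
o=env.get_obs();print('height over',1e3*(M.T@(o['tool_pos']-H)))"
```

```text
t 36.7 pos [ 0.5806 -0.0942  0.1678] spindle frame mm [-16.9743  -0.5938  88.1392] grip 0.00012680359255102622 F [-0.9925 -1.2657  0.2718]
rotvec to aligned [-0.0003  0.0007  0.0007] q [ 0.2114  0.7518  0.2303  1.4945 -0.5792  1.3175  0.9391]
height over [-97.2743  -0.5938   5.3392]
```

Call:
{"fn": "apply_moves", "kwargs": {"targets": [{"travel":[-0.0002,0.0007,-0.0012],"rotation":[0,0,0]},{"travel":[0,0,0],"rotation":[0,0,0]},{"travel":[0,0,0],"rotation":[0,0,0]},{"travel":[0,0,0],"rotation":[0,0,0]}]}}

```text
time: 37.1
tool_pos: [0.5804, -0.0935, 0.1666]
ee_rot: [0.587, 0.767, 0.158, -0.205]
contact_force: [0.2, -1.5, 0.7]
grip_width: -0.0001
```

```bash
python3 st.py|sed -n '1,2p'; python3 -c "
from flap import *
o=env.get_obs();print('height over',1e3*(M.T@(o['tool_pos']-H)))"
```

```text
t 37.1 pos [ 0.5804 -0.0935  0.1666] spindle frame mm [-17.0326  -0.5805  86.7607] grip -5.916094891652702e-05 F [ 0.1816 -1.4592  0.7006]
rotvec to aligned [-0.0002  0.0008  0.0008] q [ 0.2107  0.7526  0.23    1.4969 -0.58    1.3143  0.9399]
height over [-97.3326  -0.5805   3.9607]
```

Call:
{"fn": "apply_moves", "kwargs": {"targets": [{"travel":[0.0026,-0.0097,0.0173],"rotation":[0,0,0]},{"travel":[0.0046,-0.0169,0.0303],"rotation":[0,0,0]},{"travel":[0.0046,-0.0169,0.0303],"rotation":[0,0,0]},{"travel":[0.0046,-0.0169,0.0303],"rotation":[0,0,0]},{"travel":[0.0046,-0.0169,0.0303],"rotation":[0,0,0]}]}}

```text
time: 37.6
tool_pos: [0.6011, -0.1706, 0.3064]
ee_rot: [0.586, 0.767, 0.158, -0.206]
contact_force: [-0.1, -0.1, -0.8]
grip_width: -0.0002
```

```bash
python3 -c "
from flap import *
out=[]
for n in('scene','top'):
  im=imaging.read_camera(n); cv2.imwrite(f'pics/r_{n}.png',im)
  for l in('flap_edge','flap_hinge','collar_mid','oilcan','tin','brush','wrench','offcut','worn_wheel'): print(n,l,[(np.round(d['location'],1),round(d['score'],2)) for d in finder.place_of(n,l)[:2]])
  f=5;u,v=proj(n,(H+M@[-.06,0,0])[None])[0].astype(int)-[40,50]
  cr=cv2.resize(im[v:v+100,u:u+80],None,fx=f,fy=f,interpolation=cv2.INTER_CUBIC)
  Q=H+np.array([[-.128,-.044,.004],[-.128,.044,.004],[0,.044,.004],[0,-.044,.004]])@M.T
  for p in Q: cv2.drawMarker(cr,tuple(int(x) for x in (proj(n,p[None])[0]-[u,v]+.5)*f),(255,0,255),cv2.MARKER_CROSS,12,1)
  print(n,u,v); out.append(cr)
cv2.imwrite('pics/p10.png',np.hstack(out))"
```

```text
scene flap_edge [(array([290. , 180.6]), 0.78)]
scene flap_hinge [(array([324.6, 197.3]), 0.89), (array([290.3, 179.7]), 0.16)]
scene collar_mid [(array([507.5, 349.7]), 0.86), (array([472.5, 315.3]), 0.76)]
scene oilcan [(array([264.3, 168.8]), 0.69), (array([288.2, 180.4]), 0.34)]
scene tin []
scene brush [(array([216.8, 238.1]), 0.7)]
scene wrench [(array([368.6, 215.6]), 0.68)]
scene offcut [(array([273.6, 321.9]), 0.96), (array([321.3, 195.3]), 0.72)]
scene worn_wheel [(array([293.2, 123.2]), 0.88)]
scene 267 137
top flap_edge [(array([385.3, 214.2]), 0.93)]
top flap_hinge [(array([339.3, 217.4]), 0.94)]
top collar_mid [(array([154.2, 283.7]), 0.76), (array([166.8, 259. ]), 0.7)]
top oilcan [(array([444. , 216.9]), 0.58)]
top tin [(array([248.3, 278.1]), 0.78)]
top brush [(array([387. , 147.4]), 0.79)]
top wrench [(array([338.1, 285.4]), 0.9), (array([290.3, 158.8]), 0.24)]
top offcut [(array([288. , 159.2]), 0.64)]
top worn_wheel [(array([479.5, 274.1]), 0.8), (array([338.3, 217.6]), 0.54)]
top 321 163
```

View pics/p10.png

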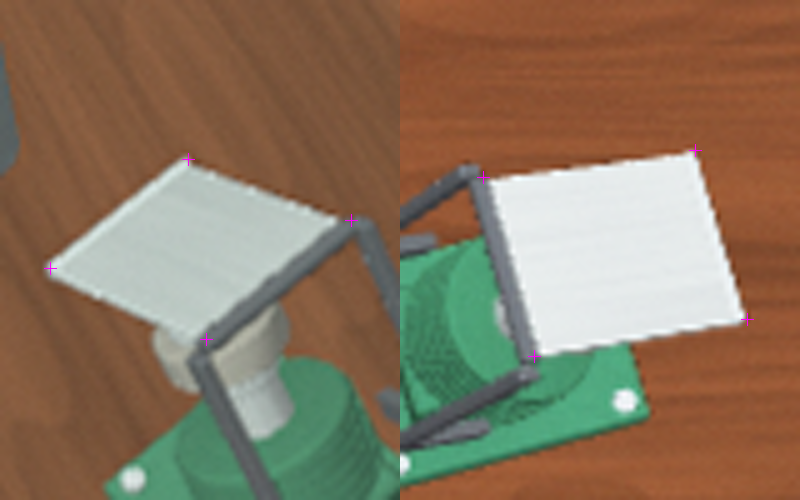

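Picture: the free-edge corners at scene (277,190.5) and (304.5,168.5), and top (380,193) and (390,227), lie on the predicted closed position to within a pixel. The gripper is clear. Handing in.

```bash
python3 -c "
from station import env
o=env.get_obs();print(o['time'],o['contact_force'],abs(o['qvel']).max());print(env.hand_in())"
```

```text
38.6 [-0.38241897  0.57168188 -0.06678913] 0.0020940418570083758
the job is handed in; nothing more can be done
None
```

The job is done and handed in at 38.6 s of the 72 s allowed. I slid the spacer, then the wheel, then the steel collar (flange down) onto the spindle. Each was lowered along the axis until contact showed, pressed lightly to about 6 N, and let go there. The flap was then folded over with the closed fingers.

**Last checks**
- **Seating:** each part stopped about 0.8 mm above the height worked out from the fitted head pose. The offset was the same for all three, so I took it as a bias in the fit, and all three count as home.
- **Flap:** the visible corners of the flap match the predicted parallel position to within about 1 pixel in both cameras. I put the angle error at roughly 0.02 rad or less.
- **Other things:** after the job the networks placed the leave-alone items within a few pixels of where they started. The tin and the wrench were each confirmed this way by only one camera.
- **Robot:** it was clear of everything at hand-in, and the readings I saw stayed under 7 N.

**Weak points**
- The closed flap hides the collar, so its final seating rests on the contact height and force, not on a picture.
- The networks sometimes gave false hits on the flap, which I ignored.

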